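Open the child-resistant cleaner bottle at the phone repair bench

ROBOT

A 6-joint arm with a two-finger parallel gripper is mounted at the origin on the work surface. World frame = base frame: x ahead of the robot, y to its left, z up, the work surface at z = 0. Lengths are in m, angles in rad, forces in N, time in s.
With the tool pointing down it reaches from about 0.275 to 0.725 m from the base axis. Payload 5.6 kg.
Tool frame: the origin (TCP) lies at the very end of the fingers, on their centre line; the grasp point (between the pads) lies 19 mm behind it; z points along the fingers, y is the direction in which the jaws open and shut (so a half turn about z gives the same grasp; the last joint's range is limited). The gripper opens to 85 mm and grips with 20 to 120 N. Pads are 22 mm wide; open, the fingers measure 114 mm over their backs; the gripper's body (76 mm by 85 mm) begins 54 mm behind the grasp point. The pads swing forward as they close: fully open they stand 13 mm farther back than shut.
Start: joints at [-0.991, 0.255, 0.108, 0, -1.424, -0.285], TCP at [0.16, -0.526, 0.198] pointing down, gripper open.
Joint ranges: [-2.95, 2.95], [-1.21, 1.97], [-1.09, 1.5], [-2.87, 1.71], [-2.94, -0.07], [-3.05, 3.05]. Speed limits (rad/s): [2.57, 2.57, 3.14, 3.14, 3.14, 3.14].

INTERFACE

Orientations are given as a 3x3 rotation matrix whose columns are the frame's x, y, z axes.
In Python, from rig import arm, imaging gives the robot as it stands. The module is installed in compiled form; this text tells all that it offers.
- The arm moves only by the tool drive_tool, never from a script. Its argument "series" is a list of rows, each an object of numbers: "dx", "dy", "dz": the shift along the tool's x, y, z in mm; "yaw": the turn about the tool's z in degrees; "fingers": the closure, from 0 (fully open) to 1 (shut). In form: [{"dx": .., "dy": .., "dz": .., "yaw": .., "fingers": ..}, ...]. A call has 1 to 10 rows; each row is the pose to reach, as a shift and turn from the pose commanded when the call began, along the tool's axes at that moment; what a row does not reach only later rows make up. A row lasts 1/10 s, in which the tool goes at most 50 mm and 8.59 degrees, less where a joint would pass 70% of its speed; a pose out of reach is approached as far as the arm can. A call with a gripper value outside its range is refused whole. The fingers move at their own pace and stop on an object; "force" is the grip in N (left out, the last holds). Time passes only in rows, so rows that repeat a pose let the fingers close. It gives the time, the measured TCP pose, the force and the opening at its end, in the units of the state.
- arm.read_state(): the state, without advancing time (a new reading comes with each control period).
- imaging.get_image(name): name is "scene" or "top" or "wrist"; returns a dict with "frame" (400x640x3 uint8, red, green, blue), "range_z" (400x640 float32, m along the optical axis (not along the pixel's ray), 0 where there is no reading), "fx", "fy", "cx", "cy" (pixels), "distortion" ([k1, k2, p1, p2, k3] as OpenCV has them; the pictures are not rectified), "xyz" and "orientation" of the camera in the world; the wrist camera has in their place "tool_from_camera" (4x4, takes a point from camera to tool coordinates, whose origin is the TCP and whose axes are the flange's). Camera axes: x right, y down, z forward; pixel columns grow to the right and rows downward; lengths in m; the calibration is good to about 2 mm. A picture is of the moment at which its call begins: read the wrist's pose just before it.
- arm.finish_job(): hands the job in, once; it reports no verdict.
Trained networks look in a picture, given as the dict that the camera call returned (one of the last four; its "shot" number tells which), for a name from the list of things; names that differ only in an ending like _2 or _b are one class to them, and where a whole thing is asked for, a point or a joint stands for the part that bears it (a point fixed in the world has none). Each returns a list of dicts, best first, with "confidence" (0 to 1); they miss things now and then, are a little off and sometimes report something else, mostly with a low value. They report only what shows in the picture. A call takes as long as a camera call. They do not tell look-alikes from the thing itself.
- imaging.spot_in(query, picture): "at" ([column, row] in pixels, amid what is visible of it).
- imaging.cut_out(query, picture): "region" (400x640 bool, what is visible of it) and "at" ([column, row] in pixels, amid what is visible of it).
- imaging.place_of(query, picture): "at" ([column, row] in pixels: a listed point, or the origin of a listed thing).
The state is a dict: "time": time; "qpos": joint angles; "qvel": joint speeds; "joint_efforts": joint torques, N m; "tool_pos": TCP position; "orientation": TCP orientation; "force": force on the tool from outside, world axes, zero at the start; "wrist_torque": the same for the moment, N m; "opening": opening from 0.0 (shut) to 1.0 (fully open).
Only numpy, scipy, OpenCV 4.12 (cv2) and the standard library are available. Lean on these libraries where they do the work, as an engineer would, in place of code of your own. Each camera call takes 0.05 s, during which the arm holds its last target.

TASK

Open the child-resistant cap of the cleaning-solvent bottle: press the cap down against its spring until it is firmly at the bottom, but do not crush it, turn it anticlockwise while keeping it down, and lift it off. Set the cap down the right way up, flat inside the round metal dish, without dropping it, and leave the phone, the screwdriver and the small jar where they are.

Things in the scene. Friction and masses are not known exactly. Their poses are not given: they have to be found in the camera images.
- bottle: White round solvent bottle, 92 mm diameter, fixed upright in a black round holder (124 mm) screwed to the bench; it cannot move. Origin: centre of the holder's underside, on the bench; z up the bottle's axis. The cap starts locked on its neck, its x axis along the bottle's x.
- cap_center (a point): Centre of the loose grey cap (80 g, more or less), on its axis, on the upper face of its round top disc, 32 mm above the skirt's lower edge. Locked: 156 mm above the bottle's origin. z up the cap's axis, x along its bar grip. Skirt and disc: 62 mm diameter, together 32 mm high. Up to 2 mm of side play and a few degrees of turning play on the neck.
- cap_bar (a point): Top middle of the bar grip that stands across the disc: 52 mm long (cap x), 12 mm thick (cap y), 28 mm high above the disc. Pinch it across its thickness, fingertips near or on the disc.
- neck (a point): Push-and-turn lock: point on the neck's axis level with the locked cap's lower edge, 124 mm above the bottle's origin. A spring holds the cap up with 7 N, plus 0.7 N per mm pressed. The depth needed to pass the teeth differs from bottle to bottle: 3 to 13 mm. A hard stop comes 1.5 mm deeper, where the spring gives at most 17 N; firmly on it (about 25 N) is deep enough. The stop is rigid: go slowly. Over 55 N between cap and bottle is damage.
- cap: The same cap; origin: centre of its skirt's lower edge, 32 mm below point cap_center. Kept down, it turns anticlockwise seen from above: the teeth are passed by about 35 degrees, from 42 degrees it is free to lift, at about 85 degrees is a hard stop. If not down far enough, the teeth block it; clockwise it is always blocked. Pressing, side load, twisting and pulling all count towards the damage.
- dish: Loose round steel dish, 136 mm across at the rim, 120 mm across the foot, 16 mm high, wall 3 mm, floor 4 mm thick, 0.4 kg. Origin: centre of its underside, z up.
- phone: Bystander: black phone lying flat, 74 x 156 x 9 mm, origin centre of its underside.
- screwdriver: Bystander: screwdriver 160 mm long lying on the bench, x along it.
- jar: Bystander: small closed jar, 44 mm diameter, 45 mm high, origin centre of its underside.
There are look-alikes about, which are no part of the job. What is shaped like the cap but blue or pink is not meant.

How it is judged:
On the way, in this order (a step that is already met when the one before it is completed fails the run):
1. the cap is pressed down against its spring, by more than 2.5 mm (z of cap_center in the frame of bottle below 0.1535 m and horizontal distance between cap_center and bottle below 0.006 m), for 0.1 s.
2. the cap, still on the neck, is turned past the teeth, by more than 35 degrees (angle between the x axis of cap and the x axis of bottle, either way round above 0.61 rad and z of cap_center in the frame of bottle below 0.162 m and horizontal distance between cap_center and bottle below 0.006 m).
3. the cap is lifted clear above the neck (z of cap_center in the frame of bottle above 0.186 m).
At the end, for the whole second after the job is handed in: The cap is off the bottle, lies right way up and flat (within 6 degrees) on the floor of the dish with its centre within 35 mm of the dish's centre, at rest and released; the dish stands flat on the bench (horizontal distance between cap_center and dish below 0.035 m and z of cap in the frame of dish below 0.008 m and angle between each of cap, dish's own z axis and vertical below 0.1 rad and height (world z) of dish below 0.005 m and linear speed of cap below 0.02 m/s); the robot touches nothing.
It fails at once if the cap or the bottle's neck is crushed, wrenched or torn: more than 55 N between them (contact force between cap and bottle above 55 N).
It fails at once if the cap is dropped: faster than 0.7 m/s with no finger on it (linear speed of cap above 0.7 m/s and contact force between the fingers and cap below 0.05 N).
It fails at once if the phone, the screwdriver or the jar is moved more than 20 mm (distance of any of phone, screwdriver, jar from where it was at the start of the episode above 0.02 m).
It also fails if it takes over 61 s, if anything falls off the work surface, if the arm or the gripper's body presses on something with over 40 N, if the wrist force passes 120 N, or if a joint passes its speed limit or range.

## Working session

There is one attempt and no reset: what is moved stays moved. The work goes in short steps, Python scripts to look and compute and a tool call to move; the robot and the scene stay as the last step left them, time stands still between calls to the robot, and variables do not carry over. Pictures are saved under pics/ and viewed, and the job is handed in when it is done.

Besides the shell and the picture viewer there is one more tool, called after "Emit:" by a JSON object that holds its "op" and its "data", one argument or row to a line. drive_tool: Moves the arm, as the interface text tells. Its arguments: {"type":"object","properties":{"series":{"type":"array","items":{"type":"object","properties":{"dx":{"type":"number"},"dy":{"type":"number"},"dz":{"type":"number"},"yaw":{"type":"number"},"fingers":{"type":"number"}}}},"force":{"type":"number"}},"required":["series"]}

```bash
mkdir -p pics
cat > h.py <<'E'
import numpy as np, cv2, pickle
from rig import arm, imaging
def save(p,n,crop=None,scale=1):
    f=p["frame"]
    if crop: f=f[crop[1]:crop[3],crop[0]:crop[2]]
    f=cv2.resize(f,None,fx=scale,fy=scale,interpolation=cv2.INTER_CUBIC)
    cv2.imwrite("pics/"+n,f[:,:,::-1])
def cam(p,st=None):
    K=np.array([[p["fx"],0,p["cx"]],[0,p["fy"],p["cy"]],[0,0,1]])
    if "xyz" in p: return K,np.array(p["orientation"]),np.array(p["xyz"])
    T=np.array(p["tool_from_camera"]);R=np.array(st["orientation"]);
    return K,R@T[:3,:3],R@T[:3,3]+np.array(st["tool_pos"])
def ray(p,uv,st=None):
    K,R,t=cam(p,st)
    n=cv2.undistortPoints(np.array([[uv]],float),K,np.array(p["distortion"],float))[0,0]
    return t,R@np.array([n[0],n[1],1.])
def at_z(p,uv,z,st=None):
    t,d=ray(p,uv,st); return t+d*(z-t[2])/d[2]
def at_d(p,uv,st=None,r=2):
    u,v=int(round(uv[0])),int(round(uv[1]))
    w=p["range_z"][max(v-r,0):v+r+1,max(u-r,0):u+r+1]; w=w[w>0]
    t,d=ray(p,uv,st); return t+d*np.median(w)
def cloud(p,mask,st=None):
    v,u=np.nonzero(mask&(p["range_z"]>0))
    K,R,t=cam(p,st)
    n=cv2.undistortPoints(np.stack([u,v],1).astype(float)[:,None],K,np.array(p["distortion"],float))[:,0]
    z=p["range_z"][v,u][:,None]
    return (np.hstack([n,np.ones((len(n),1))])*z)@R.T+t
def tri(rays):
    A=np.zeros((3,3));b=np.zeros(3)
    for t,d in rays:
        d=d/np.linalg.norm(d);P=np.eye(3)-np.outer(d,d);A+=P;b+=P@t
    x=np.linalg.solve(A,b)
    return x,[np.linalg.norm((np.eye(3)-np.outer(d,d)/(d@d))@(x-t)) for t,d in rays]
E
python3 - <<'E'
from h import *
np.set_printoptions(precision=4,suppress=True)
st=arm.read_state(); print(st)
P={}
for n in ["scene","top","wrist"]:
    p=imaging.get_image(n); P[n]=p; save(p,n+"0.png")
    print(n,p.get("xyz"),p["fx"],p["distortion"])
    for q in ["bottle","cap_center","cap_bar","neck","cap","dish","phone","screwdriver","jar"]:
        r=imaging.place_of(q,p); print(q,[(np.round(a["at"],1).tolist(),round(a["confidence"],2)) for a in r])
pickle.dump((st,P),open("p0.pkl","wb"))
print(arm.read_state()["time"])
E
```

```text
{'time': 0.0, 'qpos': array([-0.9914,  0.2557,  0.107 , -0.0005, -1.4239, -0.2846]), 'qvel': array([-0.0016,  0.0016,  0.0003,  0.0006,  0.0016, -0.0004]), 'joint_efforts': array([  0.0017, -38.6622,  23.7939,   5.3649,  -0.0061,  -0.    ]), 'tool_pos': array([ 0.1597, -0.5257,  0.197 ]), 'orientation': array([[-0.9569, -0.2905, -0.0007],
       [-0.2905,  0.9569,  0.0018],
       [ 0.0001,  0.0019, -1.    ]]), 'force': array([ 1.0145, -0.726 ,  0.4579]), 'wrist_torque': array([ 0.0108, -0.0067, -0.0343]), 'opening': 0.9993982264684663}
scene [ 1.0349 -0.3288  0.9978] 416.93054568096204 [0.0007 0.     0.     0.     0.    ]
bottle [([251.2, 259.3], 0.72)]
cap_center [([293.7, 213.7], 0.76), ([174.7, 271.7], 0.76), ([243.9, 227.5], 0.71), ([230.9, 206.0], 0.6)]
cap_bar [([240.7, 220.8], 0.94), ([294.5, 211.7], 0.93), ([170.9, 262.4], 0.92), ([242.5, 228.0], 0.74), ([225.6, 198.7], 0.65)]
neck [([246.9, 234.1], 0.8)]
cap [([247.9, 228.7], 0.76), ([180.6, 271.1], 0.72), ([234.8, 210.8], 0.63), ([296.0, 220.8], 0.58)]
dish [([320.5, 179.6], 0.73)]
phone [([328.6, 285.3], 0.86), ([245.4, 2
[... 195 characters left out ...]
[378.3, 216.6], 0.64)]
cap_center [([441.9, 241.5], 0.7), ([386.2, 205.2], 0.64), ([332.3, 214.5], 0.61), ([367.9, 264.2], 0.61)]
cap_bar [([391.5, 204.5], 0.84), ([329.8, 208.8], 0.76), ([369.6, 263.1], 0.71), ([445.3, 243.1], 0.7)]
neck [([386.1, 206.2], 0.59)]
cap [([332.8, 214.7], 0.88), ([387.8, 207.6], 0.71), ([368.3, 265.8], 0.68), ([438.7, 240.6], 0.59)]
dish [([278.8, 230.4], 0.55)]
phone [([344.5, 148.9], 0.67), ([386.4, 209.2], 0.57)]
screwdriver [([208.9, 171.0], 0.82)]
jar [([334.0, 255.2], 0.5)]
wrist None 292.2341862791966 [-0.0133  0.      0.      0.      0.    ]
bottle []
cap_center []
cap_bar []
neck []
cap [([511.2, 379.6], 0.53)]
dish []
phone []
screwdriver []
jar []
1.5
```

View pics/scene0.png

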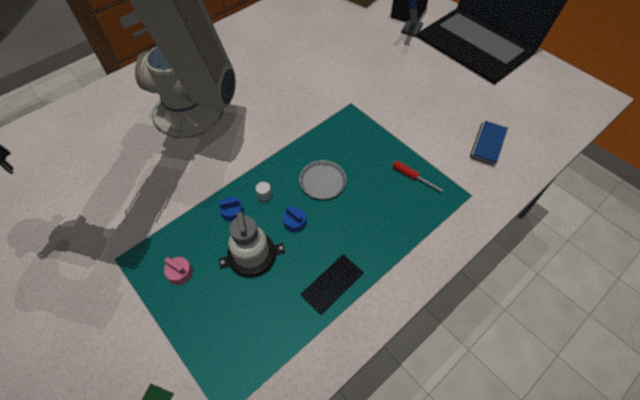

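View pics/top0.png

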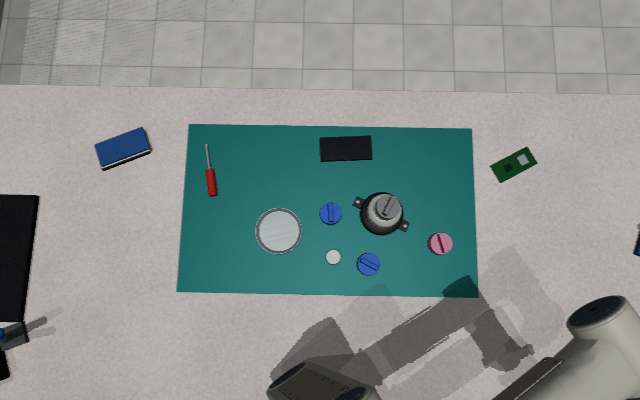

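Run:
```python
from h import *
np.set_printoptions(precision=4,suppress=True)
st,P=pickle.load(open("p0.pkl","rb"))
s,t=P["scene"],P["top"]
save(s,"scene0c.png",(130,150,370,310),3.3); save(t,"top0c.png",(240,120,480,300),3.3)
def T(n,a,b): print(n,*tri([ray(s,a),ray(t,b)]))
T("bar",[240.7,220.8],[391.5,204.5]);T("center",[243.9,227.5],[386.2,205.2]);T("bottle",[251.2,259.3],[378.3,216.6])
T("dish",[320.5,179.6],[278.8,230.4]);T("phone",[328.6,285.3],[344.5,148.9]);T("jar",[263.7,196.7],[334,255.2]);T("screwdriver",[414.2,181.8],[208.9,171])
```

```text
bar [ 0.5637 -0.1558  0.1862] [np.float64(0.0027429458075273337), np.float64(0.002742945807527281)]
center [ 0.5652 -0.1503  0.1521] [np.float64(0.0007715833643941873), np.float64(0.0007715833643941665)]
bottle [ 0.5566 -0.153  -0.0314] [np.float64(0.002499671927996186), np.float64(0.002499671927996211)]
dish [0.5061 0.1404 0.0112] [np.float64(0.0016545878101002578), np.float64(0.001654587810100297)]
phone [ 0.7567 -0.0505 -0.009 ] [np.float64(0.004989277109008527), np.float64(0.004989277109008499)]
jar [ 0.4392 -0.0189  0.0052] [np.float64(2.4277723949212367e-05), np.float64(2.427772394915974e-05)]
screwdriver [ 0.6829  0.3598 -0.0184] [np.float64(0.003961078083665759), np.float64(0.003961078083665966)]
```

View crops.

View pics/scene0c.png

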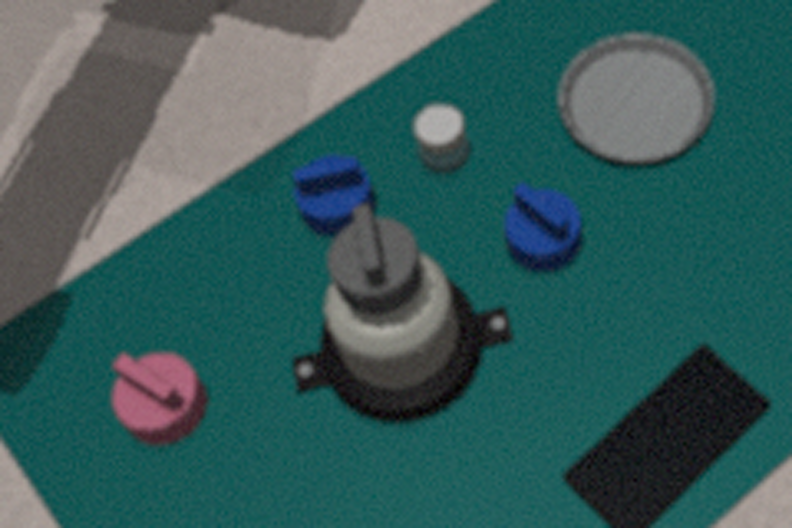

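View pics/top0c.png

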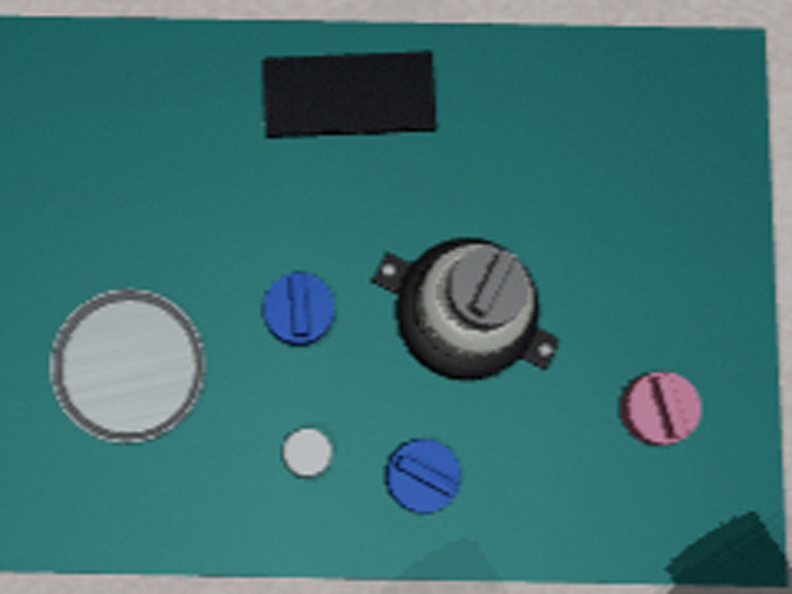

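Run:
```python
from h import *
np.set_printoptions(precision=4,suppress=True)
st,P=pickle.load(open("p0.pkl","rb"))
s,t=P["scene"],P["top"]
m=np.zeros((400,640),bool); m[190:220,365:410]=1
c=cloud(t,m)
b=c[(c[:,2]>0.172)&(c[:,2]<0.2)];print(len(b),b.mean(0)); 
xy=b[:,:2]-b[:,:2].mean(0);u,sv,vt=np.linalg.svd(xy,full_matrices=False);print(vt[0],np.degrees(np.arctan2(vt[0,1],vt[0,0])),np.ptp(xy@vt.T,axis=0),np.percentile(b[:,2],[5,50,95]))
d=c[(c[:,2]>0.145)&(c[:,2]<0.165)];print(len(d),np.median(d,0),np.ptp(d,axis=0)); print(cv2.minEnclosingCircle(d[:,:2].astype(np.float32)))
m=np.zeros((400,640),bool); m[180:290,310:460]=1
c=cloud(t,m); print(np.percentile(c[:,2],[5,50]))
```

```text
105 [ 0.5615 -0.152   0.1829]
[-0.8926  0.4508] 153.2037224199061 [0.0521 0.0123] [0.1753 0.1833 0.187 ]
344 [ 0.5604 -0.1488  0.1562] [0.0606 0.0602 0.0166]
((0.5620372891426086, -0.15199919044971466), 0.031075309962034225)
[-0.0028  0.002 ]
```

The grey cap on the bottle (top 387,205; scene 243,226) is the one meant. The blue ones (top 331,214 and 368,264) and the pink one (top 441,243) lie on the mat. The crops show this clearly: only the grey one sits on the white bottle in the black holder.

```bash
cat >> h.py <<'E'
def plan(target,yawdeg_y=None,st=None):
    """shift in tool axes mm to put TCP at target; yaw to bring tool y to world angle (deg)"""
    st=st or arm.read_state();R=np.array(st["orientation"]);d=R.T@(np.array(target)-np.array(st["tool_pos"]))*1000
    a=np.degrees(np.arctan2(R[1,1],R[0,1])); 
    yaw=None if yawdeg_y is None else -((yawdeg_y-a+180)%360-180)
    print("dxyz mm",np.round(d,2),"y angle",round(a,2),"yaw",yaw); return d
E
python3 - <<'E'
from h import *
np.set_printoptions(precision=4,suppress=True)
st,P=pickle.load(open("p0.pkl","rb"))
print(P["wrist"]["tool_from_camera"])
t=P["top"];s=P["scene"]
m=np.zeros((400,640),bool); m[203:258,250:307]=1
c=cloud(t,m); c=c[np.linalg.norm(c[:,:2]-[.506,.14],axis=1)<.09]
print(np.percentile(c[:,2],[5,50,95]))
r=c[c[:,2]>0.011];print(len(r),cv2.minEnclosingCircle(r[:,:2].astype(np.float32)))
plan([.5615,-.152,.30],63)
E
```

```text
[[-0.0002 -0.947  -0.3213  0.0832]
 [ 1.     -0.0004  0.0003 -0.0003]
 [-0.0005 -0.3213  0.947  -0.1757]
 [ 0.      0.      0.      1.    ]]
[-0.0017  0.0037  0.0147]
265 ((0.5075203776359558, 0.14404892921447754), 0.06760154664516449)
dxyz mm [-493.11  241.42 -102.13] y angle 106.89 yaw 43.88928736366552
```

Emit:
{"op": "drive_tool", "data": {
  "series": [
    {"dx": -40, "dy": 20, "dz": -30, "yaw": 4, "fingers": 0.5},
    {"dx": -80, "dy": 40, "dz": -50, "yaw": 8, "fingers": 0.5},
    {"dx": -120, "dy": 60, "dz": -62, "yaw": 12, "fingers": 0.5},
    {"dx": -160, "dy": 80, "dz": -62, "yaw": 16, "fingers": 0.5},
    {"dx": -205, "dy": 100, "dz": -62, "yaw": 20, "fingers": 0.5},
    {"dx": -250, "dy": 120, "dz": -62, "yaw": 25, "fingers": 0.5},
    {"dx": -290, "dy": 140, "dz": -62, "yaw": 30, "fingers": 0.5},
    {"dx": -330, "dy": 160, "dz": -62, "yaw": 35, "fingers": 0.5},
    {"dx": -370, "dy": 180, "dz": -62, "yaw": 40, "fingers": 0.5},
    {"dx": -410, "dy": 200, "dz": -62, "yaw": 44, "fingers": 0.5}
  ]
}}

```text
time: 2.5
tool_pos: [0.4952, -0.2142, 0.2602]
orientation: [[-0.889, 0.458, 0.001], [0.458, 0.889, -0.0], [-0.001, 0.0, -1.0]]
force: [0.0, -0.2, -0.1]
opening: 0.502
```

Run:
```python
from h import *
plan([.5615,-.152,.26],63);print(arm.read_state()["qpos"])
```

```text
dxyz mm [-30.43  85.7    0.19] y angle 62.72 yaw -0.28384339875020714
[-1.17961384e-01  2.24475677e-01  2.24008458e-01  1.30498825e-04
 -1.56974239e+00 -1.92902797e+00]
```

Emit:
{"op": "drive_tool", "data": {
  "series": [
    {"dx": -15, "dy": 43, "dz": 0, "yaw": 0, "fingers": 0.5},
    {"dx": -30, "dy": 86, "dz": 0, "yaw": 0, "fingers": 0.5},
    {"dx": -30, "dy": 86, "dz": 0, "yaw": 0, "fingers": 0.5},
    {"dx": -30, "dy": 86, "dz": 0, "yaw": 0, "fingers": 0.5}
  ]
}}

```text
time: 2.9
tool_pos: [0.5603, -0.1521, 0.2592]
orientation: [[-0.891, 0.454, -0.001], [0.454, 0.891, -0.0], [0.001, -0.001, -1.0]]
force: [-0.5, 0.7, 0.1]
opening: 0.502
```

Run:
```python
from h import *
np.set_printoptions(precision=4,suppress=True)
st=arm.read_state();p=imaging.get_image("wrist");save(p,"w1.png")
pickle.dump((st,p),open("p1.pkl","wb"))
print(st["tool_pos"],st["orientation"],st["opening"])
for q in ["cap_bar","cap_center"]:
    r=imaging.place_of(q,p); print(q,[(np.round(a["at"],1).tolist(),round(a["confidence"],2), at_d(p,a["at"],st)) for a in r])
```

```text
[ 0.5603 -0.1521  0.2592] [[-0.8909  0.4541 -0.0013]
 [ 0.4541  0.8909 -0.0001]
 [ 0.0011 -0.0007 -1.    ]] 0.502031565761019
cap_bar [([427.9, 119.8], 0.89, array([ 0.5612, -0.0103,  0.0582])), ([185.8, 177.3], 0.77, array([ 0.4845, -0.3218,  0.0593])), ([320.7, 202.7], 0.68, array([ 0.5608, -0.1581,  0.1828]))]
cap_center [([301.2, 53.4], 0.9, array([ 0.424 , -0.1152,  0.0584])), ([422.9, 118.2], 0.81, array([ 0.5584, -0.0125,  0.0483])), ([323.4, 196.2], 0.59, array([ 0.5562, -0.153 ,  0.1834])), ([194.5, 173.8], 0.56, array([ 0.4858, -0.3115,  0.054 ]))]
```

View pics/w1.png

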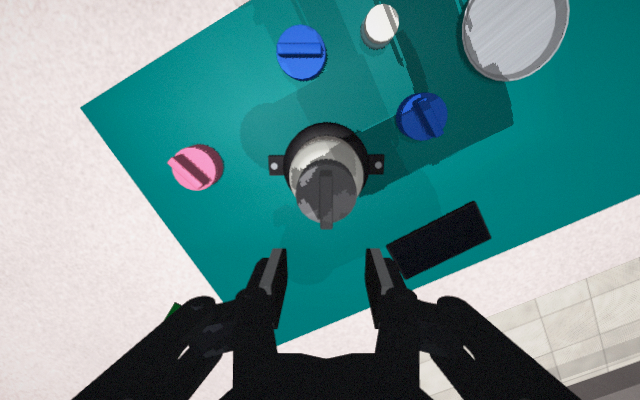

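The wrist view shows the grey cap's bar standing upright at about (326,200), midway between the fingertips. Blue caps are at (301,52) and (424,118), and pink is at (195,168). Next I measure the bar and disc from depth.

Run:
```python
from h import *
np.set_printoptions(precision=4,suppress=True)
st,p=pickle.load(open("p1.pkl","rb"))
save(p,"w1c.png",(260,110,390,250),4)
m=np.zeros((400,640),bool); m[150:240,285:365]=1
c=cloud(p,m,st); R=np.array(st["orientation"])
near=np.linalg.norm(c[:,:2]-[.5615,-.152],axis=1)<.04; c=c[near]
b=c[(c[:,2]>0.178)&(c[:,2]<0.2)];print(len(b),b.mean(0),np.percentile(b[:,2],[5,50,95]))
rc=cv2.minAreaRect((b[:,:2]*1000).astype(np.float32));print("rect",rc)
xy=b[:,:2]-b[:,:2].mean(0);vt=np.linalg.svd(xy,full_matrices=False)[2];print(np.degrees(np.arctan2(vt[0,1],vt[0,0])))
d=c[(c[:,2]>0.148)&(c[:,2]<0.163)];print(len(d),np.median(d[:,2]),cv2.minEnclosingCircle(d[:,:2].astype(np.float32)))
l=(b-np.array(st["tool_pos"]))@R; print("bar in tool mm",np.percentile(l*1000,[1,50,99],axis=0))
```

```text
721 [ 0.5622 -0.1536  0.183 ] [0.1814 0.1831 0.1843]
rect ((563.4398193359375, -154.43930053710938), (11.796574592590332, 51.91004943847656), 63.34963607788086)
-26.410157006652703
2221 0.15579535566971164 ((0.5634846091270447, -0.15419860184192657), 0.031178247183561325)
bar in tool mm [[-29.0571  -6.5169  74.2221]
 [ -1.9369  -0.2519  76.0872]
 [ 21.7483   5.356   79.4053]]
```

View pics/w1c.png

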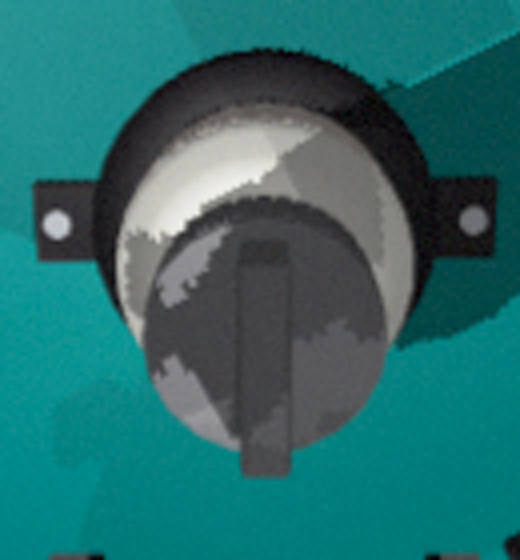

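Run:
```python
from h import *
plan([.5628,-.1533,.159],63.3);print(arm.read_state()["force"],arm.read_state()["time"])
```

```text
dxyz mm [ -2.78   1.89 101.36] y angle 62.83 yaw -0.46553909545929173
[-0.60063972 -0.82535785 -0.03133568] 3.05
```

Emit:
{"op": "drive_tool", "data": {
  "series": [
    {"dx": -2, "dy": 1, "dz": 25, "yaw": -0.5, "fingers": 0.5},
    {"dx": -2.5, "dy": 1.5, "dz": 50, "yaw": -0.5, "fingers": 0.5},
    {"dx": -2.5, "dy": 1.5, "dz": 70, "yaw": -0.5, "fingers": 0.5},
    {"dx": -2.5, "dy": 1.5, "dz": 70, "yaw": -0.5, "fingers": 0.5},
    {"dx": -2.5, "dy": 1.5, "dz": 70, "yaw": -0.5, "fingers": 0.5}
  ]
}}

```text
time: 3.55
tool_pos: [0.5626, -0.1537, 0.191]
orientation: [[-0.894, 0.449, 0.001], [0.449, 0.894, -0.001], [-0.001, -0.0, -1.0]]
force: [0.2, -0.5, 0.3]
opening: 0.502
```

Run:
```python
from h import *
np.set_printoptions(precision=4,suppress=True)
st=arm.read_state();p=imaging.get_image("wrist");save(p,"w2.png");print(st["tool_pos"])
plan([.5628,-.1533,.159],63.3,st);print(arm.read_state()["tool_pos"])
R=np.array(st["orientation"])
m=np.zeros((400,640),bool); m[150:330,255:390]=1
c=cloud(p,m,st);c=c[np.linalg.norm(c[:,:2]-[.5628,-.153],axis=1)<.04]
b=c[(c[:,2]>0.178)&(c[:,2]<0.187)];l=(b-np.array(st["tool_pos"]))@R*1000
print(len(b),np.percentile(l,[1,50,99],axis=0)); rc=cv2.minAreaRect((b[:,:2]*1000).astype(np.float32));print(rc)
d=c[(c[:,2]>0.148)&(c[:,2]<0.163)];print(np.median(d[:,2]),cv2.minEnclosingCircle(d[:,:2].astype(np.float32)))
```

```text
[ 0.5626 -0.1537  0.191 ]
dxyz mm [-0.    0.46 32.01] y angle 63.33 yaw 0.032668779723877606
[ 0.5632 -0.1536  0.1917]
1213 [[-25.9002  -5.9812   6.3977]
 [  1.8427  -0.3616   7.851 ]
 [ 24.7068   5.7463  12.1319]]
((563.231201171875, -154.08497619628906), (11.728630065917969, 51.81515121459961), 62.805023193359375)
0.15578094466024575 ((0.5634414553642273, -0.15415361523628235), 0.03121238388121128)
```

View pics/w2.png

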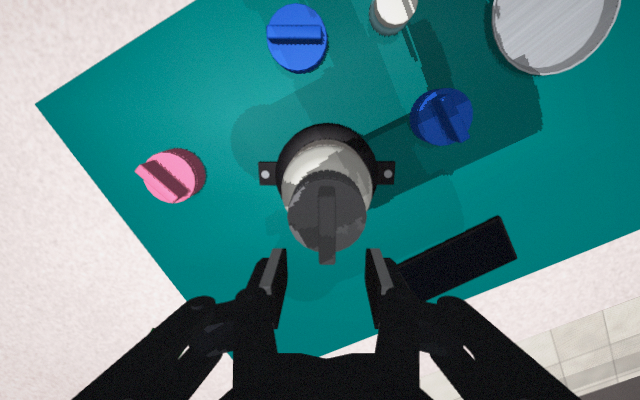

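The bar top at (327,190–263) is centred between the fingers (286/366), less than 1 mm off. I go down and grip.

Emit:
{"op": "drive_tool", "data": {
  "series": [
    {"dx": 0, "dy": 0, "dz": 15, "yaw": 0, "fingers": 0.5},
    {"dx": 0, "dy": 0, "dz": 26, "yaw": 0, "fingers": 0.5},
    {"dx": 0, "dy": 0, "dz": 31, "yaw": 0, "fingers": 0.5},
    {"dx": 0, "dy": 0, "dz": 32, "yaw": 0, "fingers": 0.5},
    {"dx": 0, "dy": 0, "dz": 32, "yaw": 0, "fingers": 0.5}
  ]
}}

```text
time: 4.1
tool_pos: [0.5631, -0.1528, 0.1584]
orientation: [[-0.894, 0.448, 0.001], [0.448, 0.894, -0.0], [-0.001, -0.0, -1.0]]
force: [-0.3, 0.1, 0.8]
opening: 0.496
```

Emit:
{"op": "drive_tool", "data": {
  "series": [
    {"dx": 0, "dy": 0, "dz": 0, "yaw": 0, "fingers": 0.7},
    {"dx": 0, "dy": 0, "dz": 0, "yaw": 0, "fingers": 0.8},
    {"dx": 0, "dy": 0, "dz": 0, "yaw": 0, "fingers": 0.85},
    {"dx": 0, "dy": 0, "dz": 0, "yaw": 0, "fingers": 0.9},
    {"dx": 0, "dy": 0, "dz": 0, "yaw": 0, "fingers": 1.0},
    {"dx": 0, "dy": 0, "dz": 0, "yaw": 0, "fingers": 1.0},
    {"dx": 0, "dy": 0, "dz": 0, "yaw": 0, "fingers": 1.0}
  ],
  "force": 30
}}

```text
time: 4.8
tool_pos: [0.5628, -0.1527, 0.1579]
orientation: [[-0.894, 0.448, 0.0], [0.448, 0.894, -0.0], [-0.0, -0.0, -1.0]]
force: [-0.9, 0.5, -0.8]
opening: -0.005
```

Run:
```python
from h import *
np.set_printoptions(precision=4,suppress=True)
st=arm.read_state();p=imaging.get_image("wrist");save(p,"w3.png");print({k:st[k] for k in ["time","tool_pos","force","wrist_torque","opening"]},np.array(st["orientation"]).T@st["force"])
```

```text
{'time': 4.8, 'tool_pos': array([ 0.5628, -0.1527,  0.1579]), 'force': array([-0.9134,  0.5106, -0.8274]), 'wrist_torque': array([-0.0005, -0.0192, -0.0194]), 'opening': -0.004866958868945643} [1.0454 0.0475 0.8274]
```

View pics/w3.png

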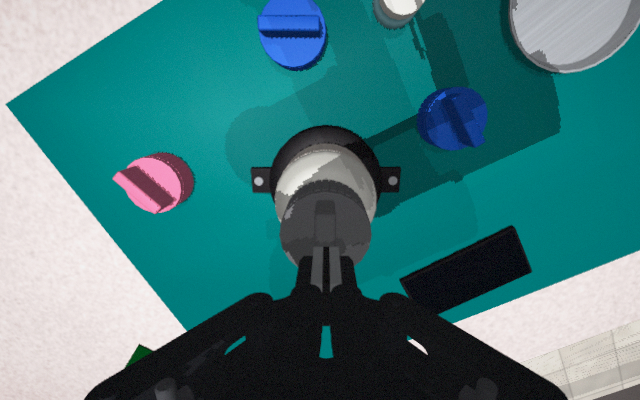

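Run:
```python
from h import *
np.set_printoptions(precision=4,suppress=True)
st=arm.read_state();p=imaging.get_image("wrist");save(p,"w3c.png",(250,150,400,300),5)
pickle.dump((st,p),open("p3.pkl","wb"))
K,_,_=cam(p,st);T=np.linalg.inv(np.array(p["tool_from_camera"]))
for q in [[0,0,0],[0,0,-19],[0,0,-26],[25,0,-26],[-25,0,-26],[25,6,-26],[0,30,0]]:
    x=T[:3,:3]@(np.array(q)/1000)+T[:3,3];print(q,(K@x/x[2])[:2],x[2])
for v in range(190,310,6): print(v,[round(float(at_d(p,(u,v),st,0)[2]),4) if p["range_z"][v,u]>0 else 0 for u in (300,312,318,322,326,330,334,340,352)])
```

```text
[0, 0, 0] [326.5676 235.503 ] 0.1929452747734196
[0, 0, -19] [326.6778 249.1178] 0.17494974096987143
[0, 0, -26] [326.7243 254.8676] 0.16831980746330105
[25, 0, -26] [326.7622 214.3391] 0.16029882108095797
[-25, 0, -26] [326.6898 291.7091] 0.17634079384564416
[25, 6, -26] [337.7003 214.3335] 0.1603028277878786
[0, 30, 0] [372.0007 235.4774] 0.19296530830802278
190 [0.1297, 0.1475, 0.1496, 0.1507, 0.1513, 0.1498, 0.1496, 0.1462, 0.127]
196 [0.1503, 0.1554, 0.1563, 0.1551, 0.1555, 0.155, 0.1552, 0.1563, 0.1456]
202 [0.1567, 0.1558, 0.1615, 0.1623, 0.162, 0.161, 0.1566, 0.1561, 0.1556]
208 [0.1563, 0.1551, 0.1722, 0.1729, 0.1722, 0.1725, 0.1692, 0.1553, 0.156]
214 [0.1551, 0.1562, 0.1823, 0.1824, 0.1823, 0.1814, 0.1811, 0.1563, 0.1561]
220 [0.1554, 0.1568, 0.183, 0.1832, 0.1827, 0.1834, 0.1829, 0.1566, 0.1564]
226 [0.1549, 0.1558, 0.1839, 0.1842, 0.1824, 0.183, 0.1836, 0.1555, 0.1552]
232 [0.1547, 0.1558, 0.1831, 0.1833, 0.1844, 0.1844, 0.1846, 0.1552, 0.156]
238 [0.1559, 0.1565, 0.1826, 0.1838, 0.1823, 0.1832, 0.1829, 0.1549, 0.1557]
244 [0.1559, 0.1558, 0.1838, 0.1836, 0.183, 0.1831, 0.1823, 0.1557, 0.1563]
250 [0.1559, 0.156, 0.1979, 0.1993, 0.1988, 0.1976, 0.1986, 0.1558, 0.1551]
256 [0.1557, 0.1974, 0.2048, 0.2043, 0.205, 0.2045, 0.2049, 0.1975, 0.1564]
262 [0.2037, 0.2106, 0.2107, 0.2115, 0.2112, 0.211, 0.2116, 0.2038, 0.2046]
268 [0.2101, 0.2151, 0.2157, 0.2156, 0.2167, 0.2152, 0.2167, 0.2092, 0.2099]
274 [0.2149, 0.2209, 0.2204, 0.2206, 0.2207, 0.2206, 0.2213, 0.2207, 0.2153]
280 [0.2205, 0.2257, 0.2249, 0.2251, 0.2264, 0.226, 0.2264, 0.2258, 0.2204]
286 [0.2321, 0.231, 0.2292, 0.2287, 0.2294, 0.2286, 0.2292, 0.2321, 0.2316]
292 [0.2381, 0.2359, 0.2356, 0.2281, 0.2286, 0.2288, 0.2368, 0.236, 0.2356]
298 [0.2393, 0.2396, 0.2397, 0.2281, 0.2279, 0.2338, 0.2403, 0.2402, 0.2403]
304 [0.2437, 0.2439, 0.2429, 0.2284, 0.2293, 0.2373, 0.2432, 0.2434, 0.2436]
```

View pics/w3c.png

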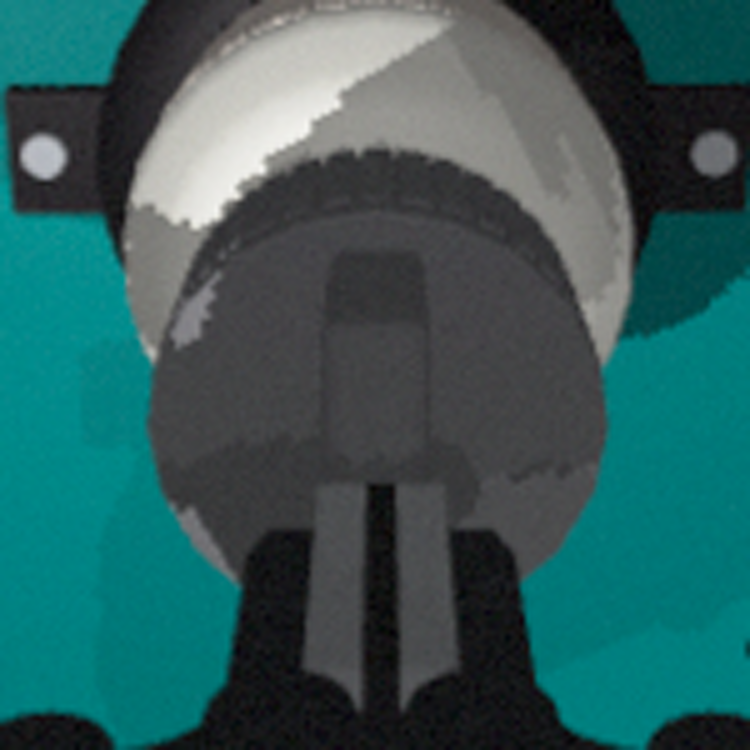

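Run:
```python
from h import *
np.set_printoptions(precision=1,suppress=True)
st,p=pickle.load(open("p3.pkl","rb"));R=np.array(st["orientation"])
for u in (300,316,326,336,350):
  for v in (246,248,250,252,258,264,274): print(u,v,(at_d(p,(u,v),st,0)-st["tool_pos"])@R*1000, p["frame"][v,u])
st,p=pickle.load(open("p1.pkl","rb"));R=np.array(st["orientation"])
print()
for u in (276,282,286,290,370,376):
  for v in (246,250,254,258,270): print(u,v,(at_d(p,(u,v),st,0)-st["tool_pos"])@R*1000, p["frame"][v,u])
```

```text
300 246 [ -8.7 -17.9   1.9] [55 55 58]
300 248 [-10.6 -18.1   2.7] [56 57 59]
300 250 [-11.8 -18.    2. ] [59 61 61]
300 252 [-13.2 -18.1   1.7] [58 59 61]
300 258 [-18.2 -18.3   2.4] [53 56 55]
300 264 [  6.7 -13.4 -47.5] [17 21 19]
300 274 [  7.1 -12.6 -57. ] [17 18 15]
316 246 [  5.3  -6.1 -25.3] [65 64 67]
316 248 [ 11.5  -5.6 -39.6] [77 81 83]
316 250 [ 10.7  -5.6 -40.2] [77 77 79]
316 252 [ 11.   -5.5 -42.9] [75 78 79]
316 258 [ 10.6  -5.4 -48.3] [75 73 75]
316 264 [ 11.4  -5.2 -55.4] [74 75 79]
316 274 [ 10.8  -4.9 -62.9] [76 78 80]
326 246 [  5.6  -0.4 -25.8] [45 48 47]
326 248 [ 10.9  -0.4 -38.5] [13 16 22]
326 250 [ 11.1  -0.4 -40.9] [10 14 19]
326 252 [ 11.1  -0.4 -43.2] [6 8 9]
326 258 [ 11.2  -0.5 -49.3] [15 17 21]
326 264 [ 10.7  -0.5 -54.2] [23 21 24]
326 274 [ 10.7  -0.5 -62.8] [23 20 20]
336 246 [-8.8  6.4  2.1] [64 65 66]
336 248 [ 11.1   4.8 -38.8] [77 78 80]
336 250 [ 11.1   4.7 -41. ] [72 75 78]
336 252 [ 11.3   4.6 -43.5] [78 78 81]
336 258 [ 11.2   4.4 -49.4] [77 80 80]
336 264 [ 11.1   4.2 -54.9] [75 78 78]
336 274 [ 10.4   4.  -62.3] [71 72 75]
350 246 [-8.8 
[... 832 characters left out ...]
[ -2.5 -22.  -38.2] [22 21 15]
290 246 [-140.6  -59.4  258. ] [  0 123 123]
290 250 [-147.8  -59.7  257.7] [  0 120 119]
290 254 [-154.5  -59.8  256.3] [  0 117 119]
290 258 [-163.9  -60.5  259.6] [  0 120 119]
290 270 [-186.5  -61.3  258.7] [  0 119 119]
370 246 [-140.7   72.8  258.1] [  0 121 121]
370 250 [ 10.9  22.3 -40.7] [38 38 39]
370 254 [nan nan nan] [25 25 25]
370 258 [ 10.8  21.1 -48.8] [18 18 17]
370 270 [  7.5  20.5 -54.4] [19 21 17]
376 246 [-141.    82.8  258.6] [  0 121 122]
376 250 [ 10.8  25.4 -40.6] [75 78 77]
376 254 [ 11.1  24.6 -45.3] [77 78 81]
376 258 [ 11.4  23.9 -49.7] [79 80 83]
376 270 [ 10.7  22.3 -59.5] [32 32 34]
  return _methods._mean(a, axis=axis, dtype=dtype,
  ret = ret.dtype.type(ret / rcount)
```

The wrist view shows the fingertips shut above the bar (tips at about rows 248–250, bar top still visible below). By depth the tips end about 37 mm behind the reported TCP, which disagrees with the text. I check with the fixed cameras.

Run:
```python
from h import *
np.set_printoptions(precision=4,suppress=True)
st=arm.read_state()
p=imaging.get_image("scene");save(p,"s4.png",(180,120,320,290),3.5)
pickle.dump((st,p),open("p4.pkl","wb"))
for z in (0,-19,-37,-73):
    w=np.array(st["tool_pos"])+np.array(st["orientation"])@[0,0,z/1000]
    K,R,t=cam(p);x=R.T@(w-t);u=(K@x/x[2])[:2];print(z,u,(u-[180,120])*3.5)
```

```text
0 [242.3887 226.1398] [218.3605 371.4893]
-19 [241.0567 222.0419] [213.6984 357.1467]
-37 [239.7527 218.0303] [209.1346 343.1062]
-73 [237.0138 209.604 ] [199.5481 313.614 ]
```

View pics/s4.png

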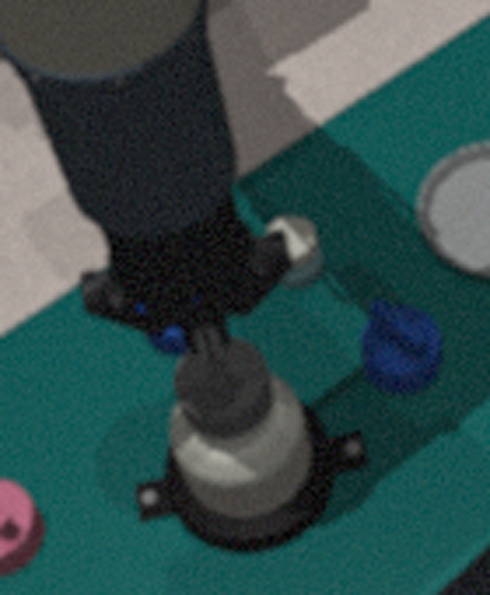

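Run:
```python
from h import *
np.set_printoptions(precision=1,suppress=True)
s0,P=pickle.load(open("p0.pkl","rb"))
for st,p in [(s0,P["wrist"]),pickle.load(open("p1.pkl","rb")),pickle.load(open("p3.pkl","rb"))]:
    R=np.array(st["orientation"]);c=(cloud(p,p["range_z"]>0,st)-st["tool_pos"])@R*1000
    f=c[(np.abs(c[:,0])<30)&(np.abs(c[:,1])<60)&(c[:,2]<-28)]
    print(st["opening"])
    for lo in range(-60,60,6):
        g=f[(f[:,1]>=lo)&(f[:,1]<lo+6)]
        if len(g): i=g[:,2].argsort()[-3:];print(lo,g[i].tolist() and np.round(g[i[0]],1), end=' ')
    print()
    # non-camera: lowest finger pts with x about 11
# between-fingers things in p3
    g=f[(np.abs(f[:,1])<3)]; h=np.histogram(g[:,2],bins=np.arange(-110,-25,5)); print(h)
```

```text
0.9993982264684663
-60 [  7.9 -54.4 -53.6] -54 [ 10.9 -49.5 -51.2] -48 [ -1.3 -43.3 -46.2] -42 [ 13.4 -41.8 -92.8] -36 [  17.2  -33.  -103.1] -30 [  17.6  -29.6 -106.9] -24 [  10.2  -18.5 -109.9] -18 [   9.6  -14.8 -105.4] -12 [   9.7  -11.4 -105.1] -6 [  10.2   -5.8 -106.3] 0 [   9.6    3.4 -106.1] 6 [  10.2   11.8 -105.6] 12 [   9.6   14.3 -105.4] 18 [  10.5   18.2 -110.2] 24 [  17.7   29.8 -106.6] 30 [  17.2   32.8 -103.2] 36 [ -4.5  42.  -54.5] 42 [ -2.5  42.5 -46.3] 48 [ 11.3  48.9 -52. ] 54 [  7.6  54.5 -54.9] 
(array([111,   0,   0,   0,   0,   0,   0,   0,   0,   0,   0,   0,   0,
         0,   0,   0]), array([-110, -105, -100,  -95,  -90,  -85,  -80,  -75,  -70,  -65,  -60,
        -55,  -50,  -45,  -40,  -35,  -30]))
0.502031565761019
-60 [ -8.  -54.2 -87. ] -54 [ 11.8 -50.7 -80. ] -48 [  6.7 -43.6 -77.6] -42 [  7.2 -38.5 -75.7] -36 [  6.7 -33.7 -41.4] -30 [ 10.8 -28.6 -39.4] -24 [  3.2 -22.1 -35.3] -18 [  16.9  -17.6 -100.9] -12 [   9.3  -11.1 -105.4] -6 [   8.9   -1.2 -106.5] 0 [   9.6    5.3 -106. ] 6 [   9.8   10.9 -105.5] 12 [ 17.   17.7 -97.9] 18 [  4.5  20.6 -35.5] 
[... 369 characters left out ...]
44247
-60 [  12.   -54.5 -109. ] -54 [  11.3  -48.9 -101. ] -48 [ 11.9 -42.  -94.4] -42 [ 12.1 -36.3 -86.2] -36 [ 12.1 -30.6 -79.1] -30 [ 11.5 -26.4 -77. ] -24 [  6.2 -18.2 -75.1] -18 [  7.  -12.8 -42. ] -12 [ 11.1  -7.3 -37.7] -6 [ 10.8  -2.  -37. ] 0 [ 10.7   5.4 -37. ] 6 [  6.8   6.4 -39.5] 12 [  6.8  12.3 -44.7] 18 [  7.3  19.5 -75.8] 24 [ 11.8  25.7 -77.5] 30 [ 12.   30.8 -80.9] 36 [ -7.4  36.4 -88.1] 42 [ 11.9  42.6 -95.4] 48 [  11.7   48.6 -103.3] 54 [  11.7   54.1 -110.9] 
(array([121,   0,  19,  32,  72, 192, 141, 336, 142,  82,  79,  64,  65,
        52,  31,   0]), array([-110, -105, -100,  -95,  -90,  -85,  -80,  -75,  -70,  -65,  -60,
        -55,  -50,  -45,  -40,  -35,  -30]))
```

View pics/wrist0.png

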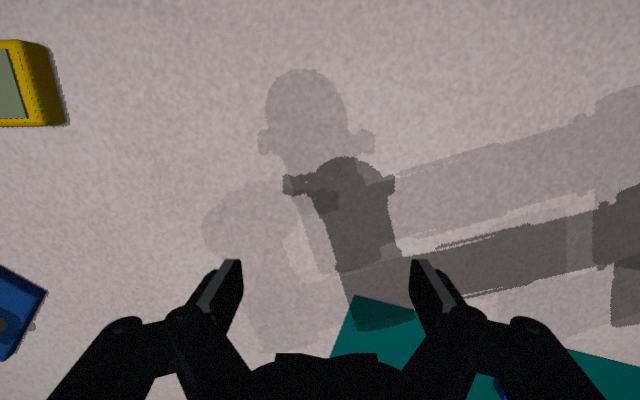

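Confirmed. The scene crop shows the shut fingers ending just above the bar, at crop (208,340), which matches the −37 mm projection. The palm sits at −105 mm, so the true tips lie about 36 mm behind the reported TCP. I open and go about 34 mm deeper, watching the force.

Emit:
{"op": "drive_tool", "data": {
  "series": [
    {"dz": 0, "fingers": 0.5},
    {"dz": 0, "fingers": 0.5},
    {"dz": 0, "fingers": 0.5},
    {"dz": 0, "fingers": 0.5},
    {"dz": 8, "fingers": 0.5},
    {"dz": 16, "fingers": 0.5},
    {"dz": 23, "fingers": 0.5},
    {"dz": 28, "fingers": 0.5},
    {"dz": 31, "fingers": 0.5},
    {"dz": 31, "fingers": 0.5}
  ]
}}

```text
validation failed for argument at $.se...
```

Run:
```python
from h import *
np.set_printoptions(precision=4,suppress=True)
st=arm.read_state();p=imaging.get_image("wrist");save(p,"w5.png",(230,150,420,320),4)
print({k:st[k] for k in ["time","tool_pos","force","opening"]})
R=np.array(st["orientation"]);c=(cloud(p,p["range_z"]>0,st)-st["tool_pos"])@R*1000
f=c[(np.abs(c[:,0])<13)&(np.abs(c[:,1])<60)&(np.abs(c[:,1])>10)&(c[:,2]<-33.5)]; 
for lo in (-32,-26,-20,16,20,26): 
    g=f[(f[:,1]>=lo)&(f[:,1]<lo+6)]
    if len(g): print(lo,g[g[:,2].argmax()])
b=c[(c[:,2]<3+(184-158)*-1+36)&(np.abs(c[:,1])<10)]
b=c[(np.abs(c[:,1])<12)&(np.abs(c[:,2]-((st["tool_pos"][2]-.1835)*1000))<2.5)];print(len(b),np.percentile(b,[1,50,99],axis=0))
```

```text
{'time': 4.95, 'tool_pos': array([ 0.5628, -0.1527,  0.1578]), 'force': array([-0.3567,  0.137 ,  0.8454]), 'opening': 0.001157776467634804}
-32 [ 11.7845 -27.5175 -77.3614]
-26 [  6.8196 -20.1695 -75.1686]
-20 [  6.6857 -14.1936 -44.4571]
16 [  6.6219  16.9378 -73.6332]
20 [  6.6588  20.0356 -75.0031]
26 [ 11.9638  27.631  -77.6766]
691 [[  5.0976  -6.7883 -26.6004]
 [ 15.2763  -0.9814 -25.2679]
 [ 24.4058   4.7347 -23.2687]]
```

View pics/w5.png

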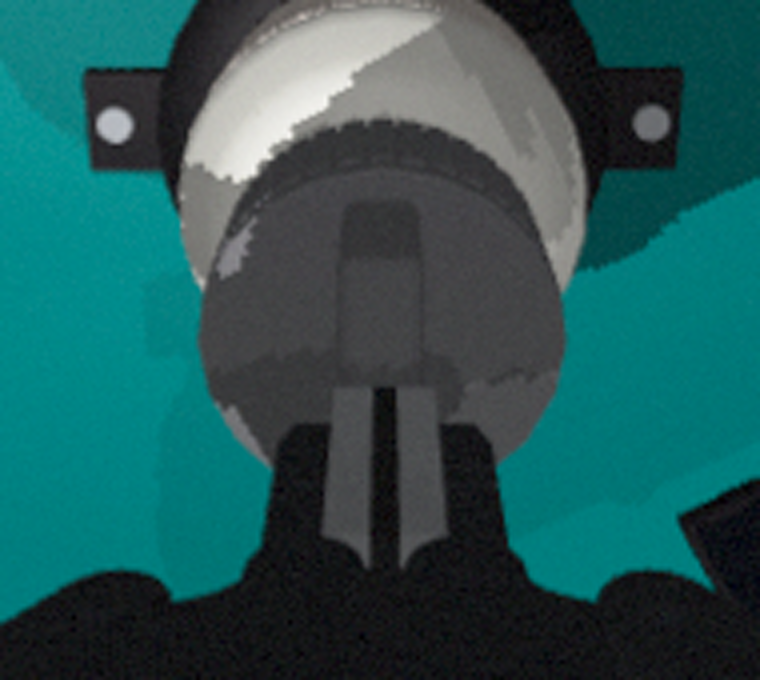

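The call was refused because every row needs all its keys. The picture is unchanged: shut fingers above the bar. I resend it.

Emit:
{"op": "drive_tool", "data": {
  "series": [
    {"dx": 0, "dy": -0.5, "dz": 0, "yaw": 0, "fingers": 0.5},
    {"dx": 0, "dy": -0.5, "dz": 0, "yaw": 0, "fingers": 0.5},
    {"dx": 0, "dy": -0.5, "dz": 0, "yaw": 0, "fingers": 0.5},
    {"dx": 0, "dy": -0.5, "dz": 0, "yaw": 0, "fingers": 0.5},
    {"dx": 0, "dy": -0.5, "dz": 8, "yaw": 0, "fingers": 0.5},
    {"dx": 0, "dy": -0.5, "dz": 16, "yaw": 0, "fingers": 0.5},
    {"dx": 0, "dy": -0.5, "dz": 23, "yaw": 0, "fingers": 0.5},
    {"dx": 0, "dy": -0.5, "dz": 28, "yaw": 0, "fingers": 0.5},
    {"dx": 0, "dy": -0.5, "dz": 31, "yaw": 0, "fingers": 0.5},
    {"dx": 0, "dy": -0.5, "dz": 31, "yaw": 0, "fingers": 0.5}
  ]
}}

```text
time: 6.0
tool_pos: [0.5623, -0.1531, 0.1263]
orientation: [[-0.894, 0.448, -0.001], [0.448, 0.894, 0.0], [0.001, -0.0, -1.0]]
force: [-1.3, 0.4, 0.4]
opening: 0.499
```

Run:
```python
from h import *
np.set_printoptions(precision=4,suppress=True)
st=arm.read_state();p=imaging.get_image("wrist");save(p,"w6.png",(230,150,420,320),4)
print({k:st[k] for k in ["time","tool_pos","force","opening"]})
R=np.array(st["orientation"]);c=(cloud(p,p["range_z"]>0,st)-st["tool_pos"])@R*1000
b=c[(np.abs(c[:,1])<12)&(np.abs(c[:,2]-((st["tool_pos"][2]-.1835)*1000))<2.5)];print(len(b),np.percentile(b,[1,50,99],axis=0))
```

```text
{'time': 6.0, 'tool_pos': array([ 0.5623, -0.1531,  0.1263]), 'force': array([-1.3286,  0.3807,  0.4399]), 'opening': 0.4986566617727153}
2255 [[-25.3721  -6.4468 -58.0629]
 [  1.994   -0.4679 -56.771 ]
 [ 24.1891   5.222  -54.9494]]
```

View pics/w6.png

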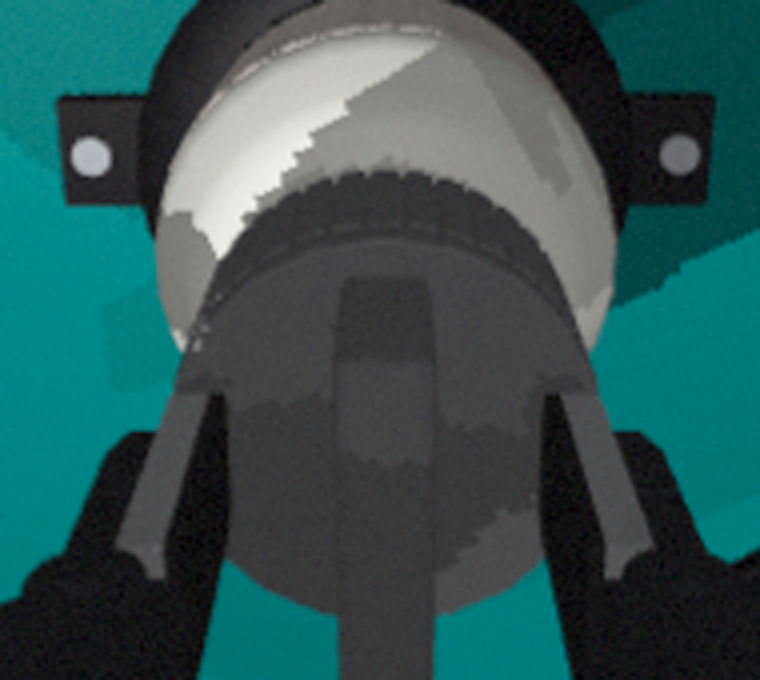

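The fingers straddle the bar evenly (crop tips at 222/545, bar at 385). I go 4 mm deeper and close.

Emit:
{"op": "drive_tool", "data": {
  "series": [
    {"dx": -0.3, "dy": 0, "dz": 2, "yaw": 0, "fingers": 0.5},
    {"dx": -0.5, "dy": 0, "dz": 4, "yaw": 0, "fingers": 0.6},
    {"dx": -0.5, "dy": 0, "dz": 4, "yaw": 0, "fingers": 0.7},
    {"dx": -0.5, "dy": 0, "dz": 4, "yaw": 0, "fingers": 0.75},
    {"dx": -0.5, "dy": 0, "dz": 4, "yaw": 0, "fingers": 0.8},
    {"dx": -0.5, "dy": 0, "dz": 4, "yaw": 0, "fingers": 0.85},
    {"dx": -0.5, "dy": 0, "dz": 4, "yaw": 0, "fingers": 0.9},
    {"dx": -0.5, "dy": 0, "dz": 4, "yaw": 0, "fingers": 1.0}
  ],
  "force": 30
}}

```text
time: 6.85
tool_pos: [0.5632, -0.1534, 0.1231]
orientation: [[-0.894, 0.448, 0.0], [0.448, 0.894, -0.0], [-0.0, 0.0, -1.0]]
force: [-1.0, 0.4, 2.5]
opening: 0.133
```

Emit:
{"op": "drive_tool", "data": {
  "series": [
    {"dx": 0, "dy": 0, "dz": 0, "yaw": 0, "fingers": 1.0},
    {"dx": 0, "dy": 0, "dz": 0, "yaw": 0, "fingers": 1.0}
  ],
  "force": 70
}}

```text
time: 7.05
tool_pos: [0.5632, -0.1534, 0.1233]
orientation: [[-0.894, 0.448, 0.001], [0.448, 0.894, -0.0], [-0.001, 0.0, -1.0]]
force: [-1.2, 0.6, 3.1]
opening: 0.13
```

Emit:
{"op": "drive_tool", "data": {
  "series": [
    {"dx": 0, "dy": 0, "dz": 0.5, "yaw": 0, "fingers": 1.0},
    {"dx": 0, "dy": 0, "dz": 1, "yaw": 0, "fingers": 1.0},
    {"dx": 0, "dy": 0, "dz": 1.5, "yaw": 0, "fingers": 1.0},
    {"dx": 0, "dy": 0, "dz": 2, "yaw": 0, "fingers": 1.0}
  ]
}}

```text
time: 7.45
tool_pos: [0.5632, -0.1534, 0.1219]
orientation: [[-0.894, 0.448, 0.001], [0.448, 0.894, -0.0], [-0.001, 0.0, -1.0]]
force: [-2.4, 1.0, 6.8]
opening: 0.125
```

Emit:
{"op": "drive_tool", "data": {
  "series": [
    {"dx": 0, "dy": 0, "dz": 0.5, "yaw": 0, "fingers": 1.0},
    {"dx": 0, "dy": 0, "dz": 1, "yaw": 0, "fingers": 1.0}
  ]
}}

```text
time: 7.65
tool_pos: [0.5632, -0.1534, 0.121]
orientation: [[-0.894, 0.448, 0.001], [0.448, 0.894, -0.0], [-0.001, 0.0, -1.0]]
force: [-3.3, 2.2, 8.1]
opening: 0.126
```

Emit:
{"op": "drive_tool", "data": {
  "series": [
    {"dx": 0, "dy": 0, "dz": 0.5, "yaw": 0, "fingers": 1.0},
    {"dx": 0, "dy": 0, "dz": 1, "yaw": 0, "fingers": 1.0}
  ]
}}

```text
time: 7.85
tool_pos: [0.5633, -0.1534, 0.1201]
orientation: [[-0.894, 0.448, 0.001], [0.448, 0.894, -0.0], [-0.001, 0.0, -1.0]]
force: [-3.1, 2.0, 7.7]
opening: 0.128
```

Emit:
{"op": "drive_tool", "data": {
  "series": [
    {"dx": 0.4, "dy": 0, "dz": 0.5, "yaw": 0, "fingers": 1.0},
    {"dx": 0.5, "dy": 0, "dz": 1, "yaw": 0, "fingers": 1.0},
    {"dx": 0.5, "dy": 0, "dz": 1.3, "yaw": 0, "fingers": 1.0}
  ]
}}

```text
time: 8.15
tool_pos: [0.5633, -0.1534, 0.1192]
orientation: [[-0.894, 0.448, 0.002], [0.448, 0.894, -0.001], [-0.003, 0.0, -1.0]]
force: [-2.8, 1.5, 10.1]
opening: 0.13
```

Emit:
{"op": "drive_tool", "data": {
  "series": [
    {"dx": 0, "dy": 0, "dz": 0.5, "yaw": 0, "fingers": 1.0},
    {"dx": 0, "dy": 0, "dz": 1, "yaw": 0, "fingers": 1.0}
  ]
}}

```text
time: 8.35
tool_pos: [0.5633, -0.1534, 0.1183]
orientation: [[-0.894, 0.448, 0.002], [0.448, 0.894, -0.001], [-0.003, 0.0, -1.0]]
force: [-2.5, 0.8, 9.2]
opening: 0.126
```

Emit:
{"op": "drive_tool", "data": {
  "series": [
    {"dx": 0, "dy": 0, "dz": 0.5, "yaw": 0, "fingers": 1.0},
    {"dx": 0, "dy": 0, "dz": 1, "yaw": 0, "fingers": 1.0}
  ]
}}

```text
time: 8.55
tool_pos: [0.5633, -0.1534, 0.1175]
orientation: [[-0.894, 0.448, 0.003], [0.448, 0.894, -0.001], [-0.003, 0.0, -1.0]]
force: [-2.3, 2.7, 11.2]
opening: 0.127
```

Emit:
{"op": "drive_tool", "data": {
  "series": [
    {"dx": 0, "dy": 0, "dz": 0.5, "yaw": 0, "fingers": 1.0},
    {"dx": 0, "dy": 0, "dz": 1, "yaw": 0, "fingers": 1.0}
  ]
}}

```text
time: 8.75
tool_pos: [0.5633, -0.1534, 0.1166]
orientation: [[-0.894, 0.447, 0.003], [0.447, 0.894, -0.001], [-0.003, 0.0, -1.0]]
force: [-3.7, 2.1, 10.3]
opening: 0.125
```

Emit:
{"op": "drive_tool", "data": {
  "series": [
    {"dx": 0, "dy": 0, "dz": 0.5, "yaw": 0, "fingers": 1.0},
    {"dx": 0, "dy": 0, "dz": 1, "yaw": 0, "fingers": 1.0}
  ]
}}

```text
time: 8.95
tool_pos: [0.5633, -0.1535, 0.1157]
orientation: [[-0.894, 0.447, 0.003], [0.447, 0.894, -0.001], [-0.003, 0.0, -1.0]]
force: [-1.9, 2.0, 11.0]
opening: 0.129
```

Emit:
{"op": "drive_tool", "data": {
  "series": [
    {"dx": 0, "dy": 0, "dz": 0.5, "yaw": 0, "fingers": 1.0},
    {"dx": 0, "dy": 0, "dz": 1, "yaw": 0, "fingers": 1.0}
  ]
}}

```text
time: 9.15
tool_pos: [0.5633, -0.1534, 0.1148]
orientation: [[-0.894, 0.447, 0.003], [0.447, 0.894, -0.001], [-0.003, 0.0, -1.0]]
force: [-3.1, 2.1, 12.8]
opening: 0.128
```

Emit:
{"op": "drive_tool", "data": {
  "series": [
    {"dx": 0, "dy": 0, "dz": 0.5, "yaw": 0, "fingers": 1.0},
    {"dx": 0, "dy": 0, "dz": 1, "yaw": 0, "fingers": 1.0}
  ]
}}

```text
time: 9.35
tool_pos: [0.5633, -0.1535, 0.1139]
orientation: [[-0.894, 0.447, 0.003], [0.447, 0.894, -0.001], [-0.003, 0.0, -1.0]]
force: [-3.9, 1.7, 13.4]
opening: 0.127
```

Emit:
{"op": "drive_tool", "data": {
  "series": [
    {"dx": 0, "dy": 0, "dz": 0.5, "yaw": 0, "fingers": 1.0},
    {"dx": 0, "dy": 0, "dz": 1, "yaw": 0, "fingers": 1.0}
  ]
}}

```text
time: 9.55
tool_pos: [0.5633, -0.1535, 0.1131]
orientation: [[-0.894, 0.447, 0.003], [0.447, 0.894, -0.001], [-0.003, 0.0, -1.0]]
force: [-3.1, 2.3, 12.4]
opening: 0.129
```

Emit:
{"op": "drive_tool", "data": {
  "series": [
    {"dx": 0, "dy": 0, "dz": 0.4, "yaw": 0, "fingers": 1.0},
    {"dx": 0, "dy": 0, "dz": 0.8, "yaw": 0, "fingers": 1.0}
  ]
}}

```text
time: 9.75
tool_pos: [0.5633, -0.1535, 0.1124]
orientation: [[-0.894, 0.447, 0.003], [0.447, 0.894, -0.001], [-0.003, 0.0, -1.0]]
force: [-4.3, 2.5, 13.1]
opening: 0.126
```

Emit:
{"op": "drive_tool", "data": {
  "series": [
    {"dx": 0, "dy": 0, "dz": 0.4, "yaw": 0, "fingers": 1.0},
    {"dx": 0, "dy": 0, "dz": 0.8, "yaw": 0, "fingers": 1.0}
  ]
}}

```text
time: 9.95
tool_pos: [0.5633, -0.1535, 0.1117]
orientation: [[-0.894, 0.447, 0.003], [0.447, 0.894, -0.001], [-0.003, 0.0, -1.0]]
force: [-3.7, 2.2, 14.9]
opening: 0.129
```

Emit:
{"op": "drive_tool", "data": {
  "series": [
    {"dx": 0, "dy": 0, "dz": 0.4, "yaw": 0, "fingers": 1.0},
    {"dx": 0, "dy": 0, "dz": 0.8, "yaw": 0, "fingers": 1.0}
  ]
}}

```text
time: 10.15
tool_pos: [0.5633, -0.1535, 0.111]
orientation: [[-0.894, 0.447, 0.003], [0.447, 0.894, -0.001], [-0.003, 0.0, -1.0]]
force: [-4.1, 2.0, 14.0]
opening: 0.127
```

Emit:
{"op": "drive_tool", "data": {
  "series": [
    {"dx": 0, "dy": 0, "dz": 0.4, "yaw": 0, "fingers": 1.0},
    {"dx": 0, "dy": 0, "dz": 0.8, "yaw": 0, "fingers": 1.0}
  ]
}}

```text
time: 10.35
tool_pos: [0.5634, -0.1534, 0.1102]
orientation: [[-0.894, 0.447, 0.003], [0.447, 0.894, -0.001], [-0.003, 0.0, -1.0]]
force: [-5.1, 3.1, 14.7]
opening: 0.127
```

Emit:
{"op": "drive_tool", "data": {
  "series": [
    {"dx": 0, "dy": 0, "dz": 0.4, "yaw": 0, "fingers": 1.0},
    {"dx": 0, "dy": 0, "dz": 0.8, "yaw": 0, "fingers": 1.0}
  ]
}}

```text
time: 10.55
tool_pos: [0.5634, -0.1535, 0.1098]
orientation: [[-0.894, 0.447, 0.003], [0.447, 0.894, -0.001], [-0.004, 0.0, -1.0]]
force: [-6.2, 3.7, 18.1]
opening: 0.125
```

Emit:
{"op": "drive_tool", "data": {
  "series": [
    {"dx": 0, "dy": 0, "dz": 0.4, "yaw": 0, "fingers": 1.0},
    {"dx": 0, "dy": 0, "dz": 0.7, "yaw": 0, "fingers": 1.0}
  ]
}}

```text
time: 10.75
tool_pos: [0.5634, -0.1535, 0.1098]
orientation: [[-0.895, 0.447, 0.004], [0.447, 0.895, -0.002], [-0.004, 0.0, -1.0]]
force: [-6.6, 4.2, 21.3]
opening: 0.131
```

Emit:
{"op": "drive_tool", "data": {
  "series": [
    {"dx": 0.8, "dy": 0, "dz": 0.5, "yaw": 0, "fingers": 1.0},
    {"dx": 1.5, "dy": 0, "dz": 1.0, "yaw": 0, "fingers": 1.0},
    {"dx": 1.5, "dy": 0, "dz": 1.0, "yaw": 0, "fingers": 1.0}
  ]
}}

```text
time: 11.05
tool_pos: [0.5634, -0.1535, 0.1098]
orientation: [[-0.895, 0.447, 0.007], [0.447, 0.895, -0.003], [-0.008, 0.001, -1.0]]
force: [-3.7, 1.9, 21.5]
opening: 0.124
```

Emit:
{"op": "drive_tool", "data": {
  "series": [
    {"dx": 0.3, "dy": 0, "dz": 0.5, "yaw": 0, "fingers": 1.0},
    {"dx": 0.5, "dy": 0, "dz": 1.0, "yaw": 0, "fingers": 1.0},
    {"dx": 0.5, "dy": 0, "dz": 1.0, "yaw": 0, "fingers": 1.0}
  ],
  "force": 90
}}

```text
time: 11.35
tool_pos: [0.5635, -0.1535, 0.1098]
orientation: [[-0.895, 0.447, 0.009], [0.447, 0.895, -0.004], [-0.009, 0.001, -1.0]]
force: [-5.3, 3.3, 25.7]
opening: 0.124
```

Emit:
{"op": "drive_tool", "data": {
  "series": [
    {"dx": 0, "dy": 0, "dz": 0, "yaw": -2, "fingers": 1.0},
    {"dx": 0, "dy": 0, "dz": 0, "yaw": -4, "fingers": 1.0},
    {"dx": 0, "dy": 0, "dz": 0, "yaw": -6, "fingers": 1.0},
    {"dx": 0, "dy": 0, "dz": 0, "yaw": -8, "fingers": 1.0}
  ]
}}

```text
time: 11.75
tool_pos: [0.5642, -0.1535, 0.1099]
orientation: [[-0.949, 0.317, 0.01], [0.317, 0.949, -0.004], [-0.011, -0.0, -1.0]]
force: [-2.7, 2.3, 24.0]
opening: 0.123
```

Run:
```python
from h import *
st=arm.read_state();print(st["force"],st["wrist_torque"],st["orientation"])
```

```text
[-2.66505904  2.26578163 24.03436735] [ 0.90045595  1.24607035 -0.08851378] [[-9.48509017e-01  3.16587631e-01  1.01447825e-02]
 [ 3.16568117e-01  9.48563259e-01 -3.51724878e-03]
 [-1.07364854e-02 -1.24627486e-04 -9.99942355e-01]]
```

Emit:
{"op": "drive_tool", "data": {
  "series": [
    {"dx": 0, "dy": 0, "dz": 0, "yaw": -4, "fingers": 1.0},
    {"dx": 0, "dy": 0, "dz": 0, "yaw": -8, "fingers": 1.0},
    {"dx": 0, "dy": 0, "dz": 0, "yaw": -12, "fingers": 1.0},
    {"dx": 0, "dy": 0, "dz": 0, "yaw": -16, "fingers": 1.0}
  ]
}}

```text
time: 12.15
tool_pos: [0.565, -0.1534, 0.1099]
orientation: [[-0.999, 0.041, 0.012], [0.041, 0.999, -0.003], [-0.012, -0.003, -1.0]]
force: [-0.9, 2.4, 22.9]
opening: 0.127
```

Emit:
{"op": "drive_tool", "data": {
  "series": [
    {"dx": 0, "dy": 0, "dz": 0, "yaw": -4, "fingers": 1.0},
    {"dx": 0, "dy": 0, "dz": 0, "yaw": -8, "fingers": 1.0},
    {"dx": 0, "dy": 0, "dz": 0, "yaw": -12, "fingers": 1.0},
    {"dx": 0, "dy": 0, "dz": 0, "yaw": -16, "fingers": 1.0}
  ]
}}

```text
time: 12.55
tool_pos: [0.5653, -0.1531, 0.1099]
orientation: [[-0.972, -0.236, 0.012], [-0.236, 0.972, -0.003], [-0.011, -0.006, -1.0]]
force: [0.2, 3.3, 23.4]
opening: 0.125
```

Emit:
{"op": "drive_tool", "data": {
  "series": [
    {"dx": 0, "dy": 0, "dz": 0, "yaw": -4, "fingers": 1.0},
    {"dx": 0, "dy": 0, "dz": 0, "yaw": -8, "fingers": 1.0},
    {"dx": 0, "dy": 0, "dz": 0, "yaw": -12, "fingers": 1.0},
    {"dx": 0, "dy": 0, "dz": 0, "yaw": -15, "fingers": 1.0}
  ]
}}

```text
time: 12.95
tool_pos: [0.5654, -0.153, 0.1099]
orientation: [[-0.878, -0.479, 0.012], [-0.479, 0.878, -0.003], [-0.01, -0.008, -1.0]]
force: [-0.6, 3.8, 23.3]
opening: 0.126
```

Run:
```python
from h import *
st=arm.read_state();p=imaging.get_image("wrist");save(p,"w7.png");print(st["force"],st["wrist_torque"],np.degrees(np.arctan2(st["orientation"][1][1],st["orientation"][0][1])))
```

```text
[-0.58241334  3.75410323 23.28614551] [ 1.34802731  0.2754227  -0.11246141] 118.61961714127506
```

View pics/w7.png

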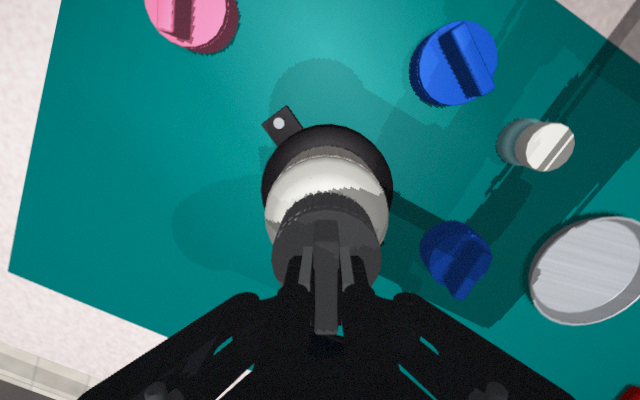

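The bar at (326,230–335) still stands upright between the fingers while the holder ear has swung to (279,124), so the cap turned with the tool by about 55°. Now I lift.

Emit:
{"op": "drive_tool", "data": {
  "series": [
    {"dx": 0, "dy": 0, "dz": -2, "yaw": 0, "fingers": 1.0},
    {"dx": 0, "dy": 0, "dz": -4, "yaw": 0, "fingers": 1.0},
    {"dx": 0, "dy": 0, "dz": -7, "yaw": 0, "fingers": 1.0},
    {"dx": 0, "dy": 0, "dz": -10, "yaw": 0, "fingers": 1.0},
    {"dx": 0, "dy": 0, "dz": -13, "yaw": 0, "fingers": 1.0}
  ]
}}

```text
time: 13.5
tool_pos: [0.5652, -0.153, 0.1205]
orientation: [[-0.879, -0.476, 0.011], [-0.476, 0.879, -0.002], [-0.008, -0.007, -1.0]]
force: [5.3, -0.2, 7.5]
opening: 0.121
```

Emit:
{"op": "drive_tool", "data": {
  "series": [
    {"dx": 0, "dy": 0, "dz": -3, "yaw": 0, "fingers": 1.0},
    {"dx": 0, "dy": 0, "dz": -6, "yaw": 0, "fingers": 1.0},
    {"dx": 0, "dy": 0, "dz": -9, "yaw": 0, "fingers": 1.0}
  ]
}}

```text
time: 13.8
tool_pos: [0.5611, -0.1526, 0.1254]
orientation: [[-0.88, -0.475, 0.0], [-0.475, 0.88, -0.0], [0.0, -0.0, -1.0]]
force: [3.9, -3.3, -4.6]
opening: 0.12
```

Emit:
{"op": "drive_tool", "data": {
  "series": [
    {"dx": -0.7, "dy": -0.8, "dz": 0, "yaw": 0, "fingers": 1.0},
    {"dx": -1.4, "dy": -1.6, "dz": -1, "yaw": 0, "fingers": 1.0},
    {"dx": -1.4, "dy": -1.6, "dz": -2, "yaw": 0, "fingers": 1.0}
  ]
}}

```text
time: 14.1
tool_pos: [0.5621, -0.1528, 0.1271]
orientation: [[-0.88, -0.475, -0.002], [-0.475, 0.88, 0.001], [0.002, 0.001, -1.0]]
force: [-0.2, 0.1, -0.2]
opening: 0.12
```

Emit:
{"op": "drive_tool", "data": {
  "series": [
    {"dx": 0, "dy": 0, "dz": -4, "yaw": 0, "fingers": 1.0},
    {"dx": 0, "dy": 0, "dz": -8, "yaw": 0, "fingers": 1.0},
    {"dx": 0, "dy": 0, "dz": -12, "yaw": 0, "fingers": 1.0},
    {"dx": 0, "dy": 0, "dz": -12, "yaw": 0, "fingers": 1.0}
  ]
}}

```text
time: 14.5
tool_pos: [0.5633, -0.1531, 0.1408]
orientation: [[-0.88, -0.476, 0.002], [-0.476, 0.88, -0.0], [-0.001, -0.001, -1.0]]
force: [-0.6, -0.3, -0.4]
opening: 0.121
```

Run:
```python
from h import *
st=arm.read_state();p=imaging.get_image("wrist");save(p,"w8.png");print(st["force"],st["tool_pos"],st["time"])
```

```text
[-0.60137385 -0.27125685 -0.38432973] [ 0.5632661  -0.15305436  0.14083996] 14.5
```

View pics/w8.png

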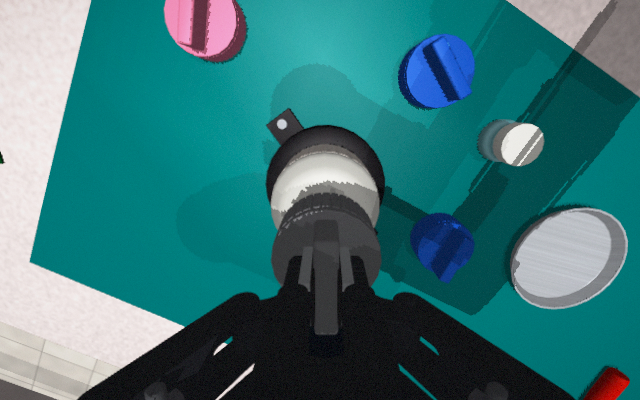

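The cap stays in the hand, same size at (326,245), and is rising off the bottle. I lift clear.

Emit:
{"op": "drive_tool", "data": {
  "series": [
    {"dx": 0, "dy": 0, "dz": -5, "yaw": 0, "fingers": 1.0},
    {"dx": 0, "dy": 0, "dz": -12, "yaw": 0, "fingers": 1.0},
    {"dx": 0, "dy": 0, "dz": -22, "yaw": 0, "fingers": 1.0},
    {"dx": 0, "dy": 0, "dz": -34, "yaw": 0, "fingers": 1.0},
    {"dx": 0, "dy": 0, "dz": -46, "yaw": 0, "fingers": 1.0},
    {"dx": 0, "dy": 0, "dz": -56, "yaw": 0, "fingers": 1.0},
    {"dx": 0, "dy": 0, "dz": -60, "yaw": 0, "fingers": 1.0},
    {"dx": 0, "dy": 0, "dz": -60, "yaw": 0, "fingers": 1.0}
  ]
}}

```text
time: 15.35
tool_pos: [0.5632, -0.153, 0.2007]
orientation: [[-0.88, -0.475, 0.001], [-0.475, 0.88, 0.0], [-0.001, -0.001, -1.0]]
force: [-0.8, 0.7, -0.9]
opening: 0.121
```

Run:
```python
from h import *
np.set_printoptions(precision=4,suppress=True)
st=arm.read_state();p=imaging.get_image("wrist");save(p,"w9.png");print(st["force"],st["tool_pos"],st["time"])
q=imaging.get_image("scene");save(q,"s9.png",(160,80,380,290),3);
t=imaging.get_image("top")
pickle.dump((st,p,q,t),open("p9.pkl","wb"))
R=np.array(st["orientation"]);c=(cloud(p,p["range_z"]>0,st)-st["tool_pos"])@R*1000
# cap disc plane points in tool frame
g=c[(np.hypot(c[:,0],c[:,1])<33)&(np.abs(c[:,1])>12)&(c[:,2]>-45)&(c[:,2]<-22)&(c[:,0]>0)]
print(len(g),np.percentile(g[:,2],[5,50,95])); A=np.c_[g[:,:2],np.ones(len(g))];print("plane",np.linalg.lstsq(A,g[:,2],rcond=None)[0])
g=c[(np.abs(c[:,1])<5)&(c[:,2]>-72)&(c[:,2]<-50)&(np.abs(c[:,0])<40)];print("bar",np.percentile(g,[2,50,98],axis=0))
for n,im in(("top",t),("scene",q)):
  for w in("dish",):
    r=imaging.place_of(w,im);print(n,r[:2])
  m=imaging.cut_out("dish",im)
  if m:
    cl=cloud(im,m[0]["region"]);cl=cl[np.linalg.norm(cl[:,:2]-[.507,.142],axis=1)<.085];rr=cl[(cl[:,2]>.010)&(cl[:,2]<.02)];print(n,len(rr),cv2.minEnclosingCircle(rr[:,:2].astype(np.float32)),np.median(cl[np.linalg.norm(cl[:,:2]-[.507,.142],axis=1)<.05][:,2]))
```

```text
[-0.7637  0.7251 -0.856 ] [ 0.5632 -0.153   0.2007] 15.35
2554 [-34.1102 -32.4015 -25.7099]
plane [  0.17     0.0008 -34.4832]
bar [[-23.4584  -4.7878 -62.0068]
 [  5.1371  -0.0815 -59.8487]
 [ 25.7203   4.9124 -52.2804]]
top [{'at': [277.8, 228.8], 'confidence': 0.62}]
top 269 ((0.5074512362480164, 0.14406883716583252), 0.06765513867139816) 0.004354741639913229
scene [{'at': [319.2, 184.4], 'confidence': 0.74}]
scene 181 ((0.5093870759010315, 0.14305967092514038), 0.06843553483486176) 0.0035943590170820494
```

View pics/s9.png

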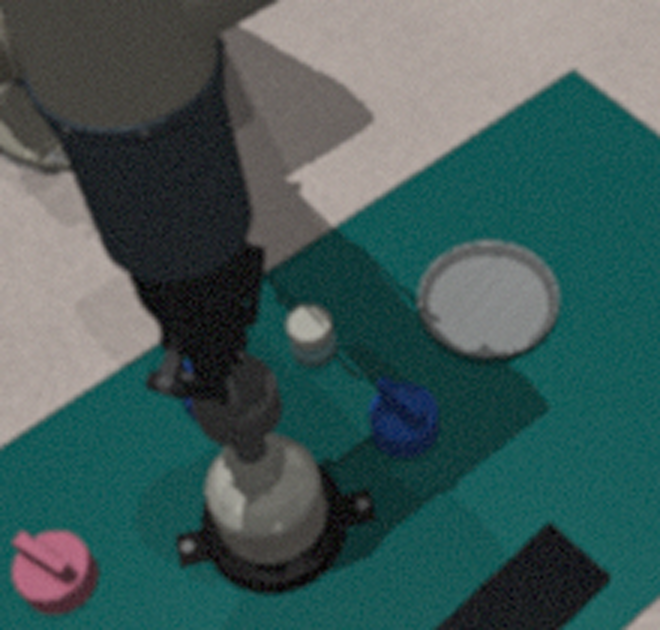

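View pics/w9.png

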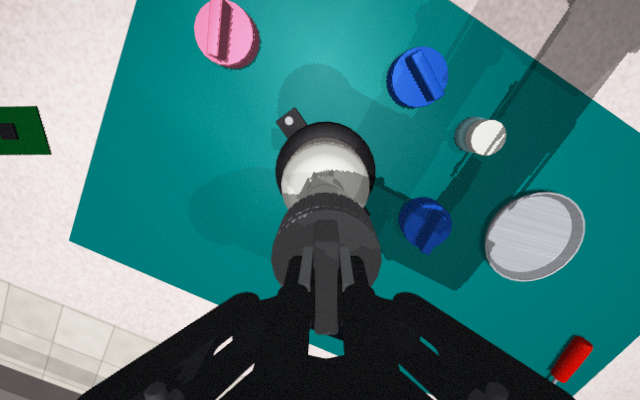

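Run:
```python
from h import *
np.set_printoptions(precision=3,suppress=True)
st,p,q,t=pickle.load(open("p9.pkl","rb"))
R=np.array(st["orientation"]);c=(cloud(p,p["range_z"]>0,st)-st["tool_pos"])@R*1000
def fit(g,n):
    for _ in range(6):
        A=np.c_[g[:,:2],np.ones(len(g))];k=np.linalg.lstsq(A,g[:,2],rcond=None)[0];r=g[:,2]-A@k;g=g[np.abs(r)<max(1.2,1.5*np.std(r))]
    print(n,len(g),k,np.std(r),g.min(0),g.max(0))
fit(c[(np.hypot(c[:,0],c[:,1])<28)&(np.abs(c[:,1])>9)&(c[:,2]>-38)&(c[:,2]<-27)&(c[:,0]>0)],"disc")
fit(c[(np.abs(c[:,1])<4.5)&(np.abs(c[:,0])<25)&(c[:,2]>-63)&(c[:,2]<-56)],"bar")
# disc rim -> centre
g=c[(np.abs(c[:,2]+33)<2.5)&(np.hypot(c[:,0],c[:,1])<36)]; print(g[:,:2].min(0),g[:,:2].max(0))
plan([.5085,.1436,.10],None,st)
print(st["qpos"])
```

```text
disc 1854 [ -0.002  -0.001 -32.461] 0.5257026934170338 [  0.012 -27.762 -33.68 ] [ 26.365  27.859 -31.297]
bar 1692 [ -0.004   0.007 -59.934] 0.49401169322595134 [-24.782  -4.497 -61.169] [ 24.977   4.494 -58.697]
[-16.285 -30.805] [30.793 30.939]
dxyz mm [-92.77 286.98 100.62] y angle 118.39 yaw None
[ 0.003  0.321  0.205  0.    -1.454 -1.078]
```

The cap hangs flat in the hand (slopes below 0.01), with its lower edge about level with the reported TCP. The scene view shows it clear of the bare neck at crop (245,450). I carry it to the dish.

Emit:
{"op": "drive_tool", "data": {
  "series": [
    {"dx": -5, "dy": 15, "dz": 0, "yaw": 0, "fingers": 1.0},
    {"dx": -15, "dy": 46, "dz": 0, "yaw": 0, "fingers": 1.0},
    {"dx": -27, "dy": 84, "dz": 0, "yaw": 0, "fingers": 1.0},
    {"dx": -40, "dy": 124, "dz": 0, "yaw": 0, "fingers": 1.0},
    {"dx": -53, "dy": 164, "dz": 10, "yaw": 0, "fingers": 1.0},
    {"dx": -66, "dy": 204, "dz": 20, "yaw": 0, "fingers": 1.0},
    {"dx": -78, "dy": 241, "dz": 35, "yaw": 0, "fingers": 1.0},
    {"dx": -87, "dy": 270, "dz": 50, "yaw": 0, "fingers": 1.0},
    {"dx": -92, "dy": 285, "dz": 70, "yaw": 0, "fingers": 1.0},
    {"dx": -92.5, "dy": 287, "dz": 90, "yaw": 0, "fingers": 1.0}
  ]
}}

```text
time: 16.7
tool_pos: [0.5069, 0.1461, 0.1093]
orientation: [[-0.878, -0.478, 0.001], [-0.478, 0.878, 0.001], [-0.001, 0.0, -1.0]]
force: [0.4, -1.1, -0.7]
opening: 0.124
```

Emit:
{"op": "drive_tool", "data": {
  "series": [
    {"dx": 0, "dy": 0, "dz": 20, "yaw": 0, "fingers": 1.0},
    {"dx": 0, "dy": 0, "dz": 40, "yaw": 0, "fingers": 1.0},
    {"dx": 0, "dy": 0, "dz": 55, "yaw": 0, "fingers": 1.0},
    {"dx": 0, "dy": 0, "dz": 65, "yaw": 0, "fingers": 1.0},
    {"dx": 0, "dy": 0, "dz": 70, "yaw": 0, "fingers": 1.0},
    {"dx": 0, "dy": 0, "dz": 70, "yaw": 0, "fingers": 1.0},
    {"dx": 0, "dy": 0, "dz": 70, "yaw": 0, "fingers": 1.0}
  ]
}}

```text
time: 17.4
tool_pos: [0.5082, 0.1438, 0.0406]
orientation: [[-0.88, -0.476, 0.001], [-0.476, 0.88, 0.0], [-0.001, -0.0, -1.0]]
force: [0.4, -0.1, -0.9]
opening: 0.12
```

Run:
```python
from h import *
np.set_printoptions(precision=4,suppress=True)
st=arm.read_state();p=imaging.get_image("wrist");save(p,"w10.png");print(st["force"],st["tool_pos"],st["time"])
q=imaging.get_image("scene");save(q,"s10.png",(220,80,420,260),3.5)
plan([.5085,.1436,.004],None,st)
```

```text
[ 0.366  -0.0855 -0.9495] [0.5082 0.1438 0.0406] 17.4
dxyz mm [-0.13 -0.3  36.63] y angle 118.4 yaw None
```

View pics/s10.png

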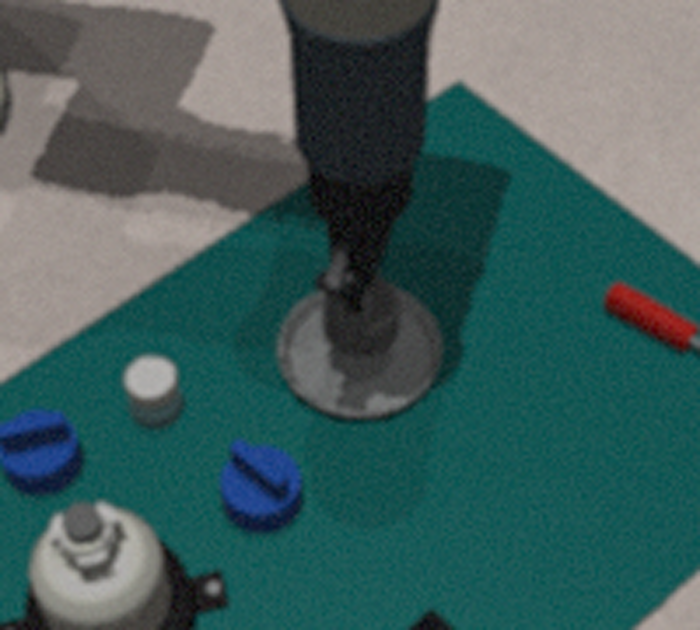

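View pics/w10.png

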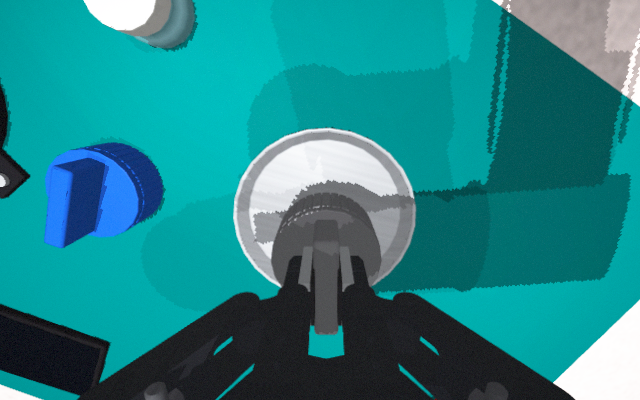

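The cap hangs over the middle of the dish (wrist 326,245, dish 325,213; scene crop 360,315). I lower it and watch for contact.

Emit:
{"op": "drive_tool", "data": {
  "series": [
    {"dx": 0, "dy": 0, "dz": 12, "yaw": 0, "fingers": 1.0},
    {"dx": 0, "dy": 0, "dz": 22, "yaw": 0, "fingers": 1.0},
    {"dx": 0, "dy": 0, "dz": 29, "yaw": 0, "fingers": 1.0},
    {"dx": 0, "dy": 0, "dz": 33, "yaw": 0, "fingers": 1.0},
    {"dx": 0, "dy": 0, "dz": 34.5, "yaw": 0, "fingers": 1.0},
    {"dx": 0, "dy": 0, "dz": 34.5, "yaw": 0, "fingers": 1.0}
  ]
}}

```text
time: 18.1
tool_pos: [0.5077, 0.1434, 0.0052]
orientation: [[-0.88, -0.476, -0.0], [-0.476, 0.88, -0.0], [0.0, -0.0, -1.0]]
force: [-0.7, 0.1, -0.3]
opening: 0.122
```

Emit:
{"op": "drive_tool", "data": {
  "series": [
    {"dx": 0, "dy": 0, "dz": 0.5, "yaw": 0, "fingers": 1.0},
    {"dx": 0, "dy": 0, "dz": 1.0, "yaw": 0, "fingers": 1.0},
    {"dx": 0, "dy": 0, "dz": 1.0, "yaw": 0, "fingers": 1.0}
  ]
}}

```text
time: 18.4
tool_pos: [0.5079, 0.1435, 0.0046]
orientation: [[-0.88, -0.475, 0.0], [-0.475, 0.88, 0.0], [-0.0, 0.0, -1.0]]
force: [-0.3, -0.0, -0.2]
opening: 0.121
```

Emit:
{"op": "drive_tool", "data": {
  "series": [
    {"dx": 0, "dy": 0, "dz": 0.5, "yaw": 0, "fingers": 1.0},
    {"dx": 0, "dy": 0, "dz": 1.0, "yaw": 0, "fingers": 1.0},
    {"dx": 0, "dy": 0, "dz": 1.0, "yaw": 0, "fingers": 1.0}
  ]
}}

```text
time: 18.7
tool_pos: [0.5077, 0.1435, 0.0034]
orientation: [[-0.88, -0.475, -0.0], [-0.475, 0.88, -0.0], [0.0, 0.0, -1.0]]
force: [0.7, 0.7, -0.8]
opening: 0.125
```

Emit:
{"op": "drive_tool", "data": {
  "series": [
    {"dx": 0, "dy": 0, "dz": 0.5, "yaw": 0, "fingers": 1.0},
    {"dx": 0, "dy": 0, "dz": 1.0, "yaw": 0, "fingers": 1.0},
    {"dx": 0, "dy": 0, "dz": 1.0, "yaw": 0, "fingers": 1.0}
  ]
}}

```text
time: 19.0
tool_pos: [0.5078, 0.1434, 0.0032]
orientation: [[-0.88, -0.476, 0.0], [-0.476, 0.88, -0.0], [-0.0, -0.0, -1.0]]
force: [-3.2, 0.8, 7.8]
opening: 0.128
```

Emit:
{"op": "drive_tool", "data": {
  "series": [
    {"dx": 0, "dy": 0, "dz": 0.5, "yaw": 0, "fingers": 1.0},
    {"dx": 0, "dy": 0, "dz": 1.0, "yaw": 0, "fingers": 1.0},
    {"dx": 0, "dy": 0, "dz": 1.0, "yaw": 0, "fingers": 1.0}
  ]
}}

```text
time: 19.3
tool_pos: [0.5078, 0.1435, 0.0032]
orientation: [[-0.879, -0.476, 0.001], [-0.476, 0.879, -0.0], [-0.001, -0.0, -1.0]]
force: [-6.1, -0.9, 14.9]
opening: 0.122
```

On the floor. I ease off the load, then release.

Emit:
{"op": "drive_tool", "data": {
  "series": [
    {"dx": 0, "dy": 0, "dz": -1.0, "yaw": 0, "fingers": 1.0},
    {"dx": 0, "dy": 0, "dz": -1.7, "yaw": 0, "fingers": 1.0},
    {"dx": 0, "dy": 0, "dz": -1.7, "yaw": 0, "fingers": 1.0}
  ],
  "force": 30
}}

```text
time: 19.6
tool_pos: [0.5079, 0.1436, 0.0033]
orientation: [[-0.88, -0.476, 0.0], [-0.476, 0.88, 0.0], [-0.0, -0.0, -1.0]]
force: [-1.1, -0.1, 3.5]
opening: 0.125
```

Emit:
{"op": "drive_tool", "data": {
  "series": [
    {"dx": 0, "dy": 0, "dz": 0, "yaw": 0, "fingers": 0.85},
    {"dx": 0, "dy": 0, "dz": 0, "yaw": 0, "fingers": 0.8},
    {"dx": 0, "dy": 0, "dz": 0, "yaw": 0, "fingers": 0.7},
    {"dx": 0, "dy": 0, "dz": 0, "yaw": 0, "fingers": 0.6},
    {"dx": 0, "dy": 0, "dz": 0, "yaw": 0, "fingers": 0.5},
    {"dx": 0, "dy": 0, "dz": 0, "yaw": 0, "fingers": 0.5},
    {"dx": 0, "dy": 0, "dz": 0, "yaw": 0, "fingers": 0.5},
    {"dx": 0, "dy": 0, "dz": 0, "yaw": 0, "fingers": 0.5}
  ]
}}

```text
time: 20.4
tool_pos: [0.5077, 0.1435, 0.0031]
orientation: [[-0.88, -0.475, 0.0], [-0.475, 0.88, 0.0], [-0.0, 0.0, -1.0]]
force: [-0.4, 0.0, -0.3]
opening: 0.496
```

Emit:
{"op": "drive_tool", "data": {
  "series": [
    {"dx": 0, "dy": 0, "dz": -5, "yaw": 0, "fingers": 0.5},
    {"dx": 0, "dy": 0, "dz": -15, "yaw": 0, "fingers": 0.5},
    {"dx": 0, "dy": 0, "dz": -30, "yaw": 0, "fingers": 0.5},
    {"dx": 0, "dy": 0, "dz": -50, "yaw": 0, "fingers": 0.5},
    {"dx": 0, "dy": 0, "dz": -75, "yaw": 0, "fingers": 0.5},
    {"dx": 0, "dy": 0, "dz": -100, "yaw": 0, "fingers": 0.5},
    {"dx": 0, "dy": 0, "dz": -120, "yaw": 0, "fingers": 0.5},
    {"dx": 0, "dy": 0, "dz": -120, "yaw": 0, "fingers": 0.5},
    {"dx": 0, "dy": 0, "dz": -120, "yaw": 0, "fingers": 0.5}
  ]
}}

```text
time: 21.3
tool_pos: [0.5079, 0.1437, 0.124]
orientation: [[-0.88, -0.475, 0.001], [-0.475, 0.88, 0.001], [-0.002, 0.0, -1.0]]
force: [-0.5, 0.1, -0.6]
opening: 0.499
```

Run:
```python
from h import *
np.set_printoptions(precision=4,suppress=True)
st=arm.read_state();p=imaging.get_image("wrist");save(p,"w11.png");print(st["force"],st["tool_pos"],st["time"])
q=imaging.get_image("scene");save(q,"s11.png")
c=cloud(p,p["range_z"]>0,st)
near=np.linalg.norm(c[:,:2]-[.508,.1435],axis=1)
def fit(g):
    for _ in range(6):
        A=np.c_[g[:,:2]-[.508,.1435],np.ones(len(g))];k=np.linalg.lstsq(A,g[:,2],rcond=None)[0];r=g[:,2]-A@k;g=g[np.abs(r)<.0015]
    print(len(g),k)
g=c[(near<.035)&(c[:,2]>.030)&(c[:,2]<.042)];fit(g);print(cv2.minEnclosingCircle(g[:,:2].astype(np.float32)))
r=c[(near<.08)&(c[:,2]>.012)&(c[:,2]<.019)&(near>.055)];print(len(r),cv2.minEnclosingCircle(r[:,:2].astype(np.float32)));fit(r)
f=c[(near<.055)&(near>.036)&(c[:,2]<.01)];fit(f)
```

```text
[-0.537   0.1082 -0.5843] [0.5079 0.1437 0.124 ] 21.3
2311 [0.0033 0.0024 0.0359]
((0.5081661939620972, 0.14340712130069733), 0.031107865273952484)
1956 ((0.5092613697052002, 0.142487570643425), 0.06773950904607773)
1265 [-0.0028 -0.0009  0.0152]
4089 [0.0011 0.0018 0.0039]
```

View pics/w11.png

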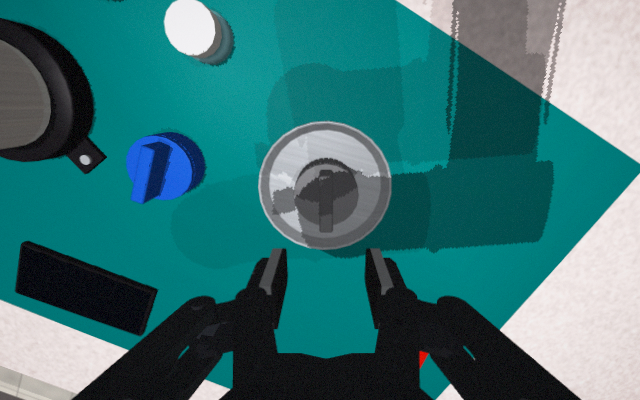

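View pics/s11.png

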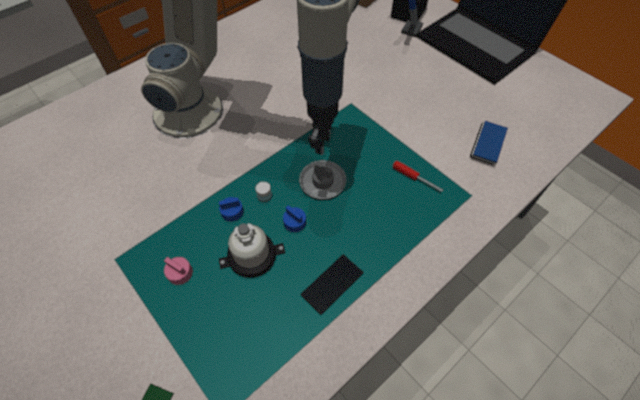

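The cap lies upright in the dish (wrist 326,190, dish 325,185; scene 322,178). It is flat to about 0.2° and about 1.5 mm off centre, and the fingers are clear. The phone, screwdriver and jar look unmoved. I hand in.

```bash
python3 -c "
from rig import arm
print(arm.finish_job())"
```

```text
the job is handed in; nothing more can be done
None
```

I opened the grey cap and set it in the dish. I handed the job in at about 21 s of the 61 s allowed; no verdict was reported.

- **Opening:** I pressed the cap down about 13 mm to its stop with about 25 N. I turned it about 55° anticlockwise while holding it down, then lifted it off. The highest force I read between steps was about 26 N.
- **Placing:** I lowered the cap onto the dish floor (about 15 N at contact), eased off to about 3.5 N, released it and backed away.
- **Last checks:** By wrist depth the cap is upright and tilted about 0.2°. Its disc is 35.9 mm above the bench (32 mm cap on a 4 mm floor), and it is about 1.5 mm off the dish's centre. The fingers are clear. In the scene image the phone, screwdriver and jar look where they were; I judged this by eye, not by measurement.
- **What disagreed:**
  - **Fingertips:** They are about 36 mm behind the reported TCP, not at it as the text says. My first grasp therefore closed on air above the bar; the wrist and scene views both showed this, and I gripped again lower.
  - **Refused call:** One move call was refused because its rows left out some keys. Nothing moved.
  - **Lift-off:** There was a brief drag of about 5 N sideways and 5 N downwards, which I took out by shifting about 2 mm sideways.

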